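Stand a fallen vial in the vial vise and crank the jaw to the mark

ROBOT

A 6-joint arm with a two-finger parallel gripper is mounted at the origin on a cart in front of the work surface, level with it; the furniture and walls round the work are solid. World frame = base frame: x ahead of the robot, y to its left, z up, the work surface at z = 0. Lengths are in m, angles in rad, forces in N, time in s.
With the tool pointing down it reaches from about 0.35 to 0.975 m from the base axis. Payload 4.9 kg.
Tool frame: the origin (TCP) lies at the very end of the fingers, on their centre line; the grasp point (between the pads) lies 19 mm behind it (manip.hold_point_z is the distance from the TCP to the grasp point, in m); z points along the fingers, y is the direction in which the jaws open and shut (so a half turn about z gives the same grasp; the last joint's range is limited). The gripper opens to 85 mm and grips with 20 to 120 N. Pads are 22 mm wide; open, the fingers measure 114 mm over their backs; the gripper's body (76 mm by 85 mm) begins 54 mm behind the grasp point. The pads swing forward as they close: fully open they stand 13 mm farther back than shut.
Start: joints at [-1.229, 0.053, 1.613, -0, 1.476, -0.119], TCP at [0.278, -0.56, 0.231] pointing down, gripper open.
Joint ranges: [-3.01, 3.01], [-1.01, 2.22], [0.06, 2.58], [-1.02, 4.17], [0.09, 2.62], [-3.14, 3.14]. Speed limits (rad/s): [2.57, 2.57, 3.14, 3.14, 3.14, 3.14].

INTERFACE

Orientations are given as a unit quaternion [w, x, y, z].
In Python, from plant import manip gives the robot as it stands. The module is installed in compiled form; this text tells all that it offers.
- The arm moves only by the shell command python3 -m creep 'ROWS'. ROWS is JSON, a list of rows, each a list of 7 numbers: the turn, a rotation vector about the tool's x, y, z in degrees, then the shift along the tool's x, y, z in m, then the opening, from 0 (shut) to 1 (fully open). In form: [[ax, ay, az, tx, ty, tz, jaw], ...]. A call has 1 to 20 rows; each row shifts and turns the commanded pose from where the row before left it, along the tool's axes as they then stand; what a row does not reach is not made up. A row lasts 1/12 s, in which the tool goes at most 41.7 mm and 7.16 degrees, less where a joint would pass 70% of its speed; a pose out of reach is approached as far as the arm can. A call is refused whole if a number of a shift passes 0.0417 or a number of a turn 7.16, either way. A call with a gripper value outside its range is refused whole. The fingers move at their own pace and stop on an object; the grip force is fixed at half the most. Time passes only in rows, so rows that do not move let the fingers close. It gives the time, the measured TCP pose, the force and the opening at its end, in the units of the state.
- manip.state(): the state, without advancing time (a new reading comes with each control period).
- manip.grab_frame(name): name is "scene" or "top" or "wrist"; returns the picture (400x640x3 uint8, blue, green, red); there is no depth.
- manip.get_calibration(name): a dict with "fx", "fy", "cx", "cy" (pixels), "xyz" and "attitude" of the camera in the world. Camera axes: x right, y down, z forward; pixel columns grow to the right and rows downward; lengths in m; the calibration is good to about 2 mm. The wrist camera is an equidistant fisheye: a pixel r from the principal point sees the ray r / f radians off the axis. A picture is of the moment at which its call begins: read the wrist's pose just before it. get_calibration takes no time and is no camera call; for the wrist camera it gives the pose at the moment of the call.
- manip.job_done(): hands the job in, once; it reports no verdict.
Trained networks look in the newest picture that a camera, given by its name, has taken for a name from the list of things; names that differ only in an ending like _2 or _b are one class to them, and where a whole thing is asked for, a point or a joint stands for the part that bears it (a point fixed in the world has none). Each returns a list of dicts, best first, with "confidence" (0 to 1); they miss things now and then, are a little off and sometimes report something else, mostly with a low value. They report only what shows in the picture. A call takes as long as a camera call. They do not tell look-alikes from the thing itself.
- manip.cut_out(target, camera): "pixels" (400x640 bool, what is visible of it) and "rect" ([left, top, right, bottom] in pixels, round what is visible of it).
The state is a dict: "time": time; "joint_pos": joint angles; "joint_vel": joint speeds; "joint_efforts": joint torques, N m; "tool_pos": TCP position; "tool_rot": TCP orientation; "contact_force": force on the tool from outside, world axes, zero at the start; "ft_torque": the same for the moment, N m; "gripper_width": opening from 0.0 (shut) to 1.0 (fully open).
Only numpy, scipy, OpenCV 4.12 (cv2) and the standard library are available. Lean on these libraries where they do the work, as an engineer would, in place of code of your own. Each camera call takes 0.05 s, during which the arm holds its last target.

TASK

The small vial lies on its side on the bench: stand it upright, cap up, on the bed of the vial vise, against the V of the fixed jaw, and let go of it. Then turn the crank until the pointer of the moving jaw stands at the long line of the scale, so that the sprung pad holds the vial upright against the fixed jaw, and let go of everything. Leave the other things on the bench where they are.

Things in the scene. Friction and masses are not known exactly. Their poses are not given: they have to be found in the camera images.
- vial: the only vial that lies down: round amber glass bottle, black screw cap, 27 mm in diameter, 55 mm tall, 22 g (cap: top 8 mm, 24 mm in diameter). Origin at the centre of its underside, z axis from underside to cap. It starts lying on the bench, its axis level and 13.5 mm up, cap away from the robot or to the left. Can be gripped across 27 mm anywhere along its length
- vise: vial vise fixed to the bench: base plate 64 x 10 mm, x = -45 to 130 mm, two jaws, grey gear housing (x = 78 to 122, y = -23 to 23, 50 mm high) and a crank. Origin on the bench under the place for the vial; x axis along the jaw travel, from the fixed jaw (at the left seen from the robot) to the moving jaw and the crank (at the right); z up. Scale: black strip at y = -31 to -21 mm, the robot's side
- fixed_jaw (a point): top of the vise's fixed jaw, 33 mm from the seat to the left (-x of the vise). The jaw has a V of two upright faces which touch the 27 mm vial when it stands at the seat. Both jaws are only 22 mm wide (y = -11 to 11 in the vise frame) and their tops are 36 mm over the bench (26 mm over the bed), so fingers that hold the vial along the vise's y pass beside them
- seat (a point): where the centre of the vial's underside belongs: on the bed (top of the base plate, 10 mm over the bench) at x = 0, y = 0 of the vise
- jaw (a joint): travel of the moving jaw in m: 0 fully open, growing as it closes towards the fixed jaw, to a stop at 0.030; the pointer is at the long line at 0.024. It starts between 0 and 0.010. Driven by the crank, 16 mm per turn; it stays where it is left
- jaw_pad: sprung pad, upright aluminium plate 5 x 22 x 24 mm in front of the moving jaw. Its free face is at x = 35 mm minus the jaw's travel in the vise frame (25 mm or more at the start, 11 mm at the mark). It gives way up to 8.5 mm, 0.8 N/mm, 0.8 N preload; at the mark it presses on the vial with about 3 N and pushes one that stands a few mm off into the V. Origin as the vise's when open
- jaw_pointer (a point): tip of the brass pointer on the moving jaw, 15.5 mm over the bench
- scale_mark (a point): inner end of the long white line across the scale (the others are short, every 4 mm); the jaw is set when the pointer has the same x in the vise frame
- crank (a joint): angle of the crank wheel in rad, growing clockwise seen from above, which closes the jaw (0.00255 m per rad); 0 to 11.7. Turning it takes about 0.05 N m
- crank_axis (a point): on the upright axis of the crank, at the top of its wheel (disc 76 mm in diameter, 8 mm thick, its top 62 mm over the bench; a hub of 24 mm diameter stands 4 mm higher), 100 mm along x from the vise origin
- grip_mid (a point): middle of the crank's grip: upright black round knob 14 mm in diameter, 32 mm high, from 64 to 96 mm over the bench, 30 mm from the crank axis. It turns freely on its pin, so it can be held and carried round without turning the gripper. At crank = 0 it lies towards the vial (-x of the vise) from the axis
- tip_rack: bystander: box of pipette tips 62 x 92 x 50 mm, origin at the centre of its underside
- hex_key: bystander: hex key 32 x 84 x 9 mm, lying, origin at the centre of its underside
- wrench: bystander: spanner 28 x 162 x 6 mm, lying, origin at the centre of its underside
- cassette: bystander: black pump cassette 24 x 70 x 26 mm, origin at the centre of its underside
- beaker_250: bystander: glass beaker 73 x 77 x 94 mm, origin at the centre of its underside
- petri_dish: bystander: petri dish 60 mm in diameter, 15 mm high, origin at the centre of its underside
Not all that is in view belongs to the job. What is shaped like the vial but green or red is not meant.

How it is judged:
On the way, in this order (a step that is already met when the one before it is completed fails the run):
1. the vial stands upright on the bed between the jaws, let go, with the jaw still open (angle between vial's own z axis and vertical below 0.12 rad and height (world z) of vial between 0.007 and 0.014 m and x of vial in the frame of vise between -0.004 and 0.012 m and y of vial in the frame of vise between -0.008 and 0.008 m and contact force between the fingers and vial below 0.1 N and value of joint jaw below 0.02 m), for 0.2 s.
2. the jaw has been cranked to the mark and the pad holds the vial (value of joint jaw between 0.0225 and 0.0255 m and contact force between jaw_pad and vial above 0.5 N), for 0.2 s.
At the end, for the whole second after the job is handed in: The vial stands upright, cap up (within 0.1 rad), its foot on the bed (within 4 mm) and within 4 mm of the seat, pressed by the sprung pad (over 0.5 N) and at rest; the jaw's travel is within 1.5 mm of the mark (0.0225 to 0.0255 m) (all of step 2 and angle between vial's own z axis and vertical below 0.1 rad and height (world z) of vial between 0.007 and 0.014 m and horizontal distance between vial and seat below 0.004 m and linear speed of vial below 0.02 m/s); the robot touches nothing.
It fails at once if a bystander (tip rack, hex key, spanner, cassette, beaker, petri dish) is shifted by more than 3 cm (distance of any of tip_rack, hex_key, wrench, cassette, beaker_250, petri_dish from where it was at the start of the episode above 0.03 m).
It also fails if it takes over 54 s, if anything falls off the work surface, if the arm or the gripper's body presses on something with over 40 N, if the wrist force passes 120 N, or if a joint passes its speed limit or range.

## Working session

There is one attempt and no reset: what is moved stays moved. The work goes in short steps, Python scripts to look and compute and a shell command to move; the robot and the scene stay as the last step left them, time stands still between calls to the robot, and variables do not carry over. Pictures are saved under pics/ and viewed, and the job is handed in when it is done.

```bash
mkdir -p pics; ls; cat > h.py <<'E'
import numpy as np, cv2
from scipy.spatial.transform import Rotation as R
from plant import manip
def rot(q): return R.from_quat([q[1],q[2],q[3],q[0]])
def ray(cal,u,v,wrist=False):
    x=(u-cal['cx'])/cal['fx']; y=(v-cal['cy'])/cal['fy']
    if wrist:
        r=np.hypot(x,y); d=np.array([np.sin(r)*x/max(r,1e-9),np.sin(r)*y/max(r,1e-9),np.cos(r)])
    else: d=np.array([x,y,1.])
    return rot(cal['attitude']).apply(d)
def at_z(cal,u,v,z,wrist=False):
    d=ray(cal,u,v,wrist); p=np.array(cal['xyz']); return p+d*(z-p[2])/d[2]
def proj(cal,P,wrist=False):
    c=rot(cal['attitude']).inv().apply(np.array(P)-np.array(cal['xyz']))
    if wrist:
        r=np.arctan2(np.hypot(c[0],c[1]),c[2]); h=np.hypot(c[0],c[1]); return cal['cx']+cal['fx']*r*c[0]/h, cal['cy']+cal['fy']*r*c[1]/h
    return cal['cx']+cal['fx']*c[0]/c[2], cal['cy']+cal['fy']*c[1]/c[2]
E
python3 - <<'E'
from h import *
for n in ("scene","top"):
    c=manip.get_calibration(n); print(n,c)
    cv2.imwrite(f"pics/{n}0.png",manip.grab_frame(n))
print(manip.state())
E
```

```text
pics
scene {'fx': 440.74009936451233, 'fy': 440.74009936451233, 'cx': 321.4908144727786, 'cy': 202.9855698475239, 'xyz': array([ 0.06420775, -0.51755655,  1.05379269]), 'attitude': array([-0.32538788,  0.89391279, -0.28828748,  0.10923819])}
top {'fx': 420.5793765967858, 'fy': 420.5793765967858, 'cx': 316.6254249229331, 'cy': 201.2713919278295, 'xyz': array([0.38380928, 0.11974315, 1.21309832]), 'attitude': array([ 0.06370634, -0.69696344,  0.71192928, -0.05779414])}
{'time': 0.1, 'joint_pos': array([-1.22902117e+00,  5.33071862e-02,  1.61418087e+00,  1.10788115e-06,
        1.47600731e+00, -1.18982976e-01]), 'joint_vel': array([ 0.00072059, -0.00072954, -0.00273211,  0.00124344,  0.00021031,
        0.00117557]), 'joint_efforts': array([-4.80461113e-04, -3.94902527e+01, -3.71364534e+01, -1.82948652e-04,
        3.92840506e-03,  2.95184157e-05]), 'tool_pos': array([ 0.27770784, -0.55927075,  0.23016138]), 'tool_rot': array([-9.45522346e-04,  9.73579478e-01,  2.28346438e-01, -1.05210497e-04]), 'contact_force': array([-0.56280738,  0.03838657, -0.33802882]), 'ft_torque': array([-0.03371369, -0.02164412, -0.00035985]), 'gripper_width': 0.9969786951152443}
```

View pics/scene0.png

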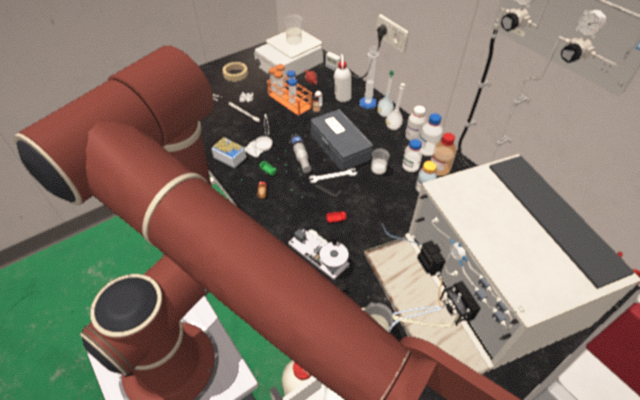

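View pics/top0.png

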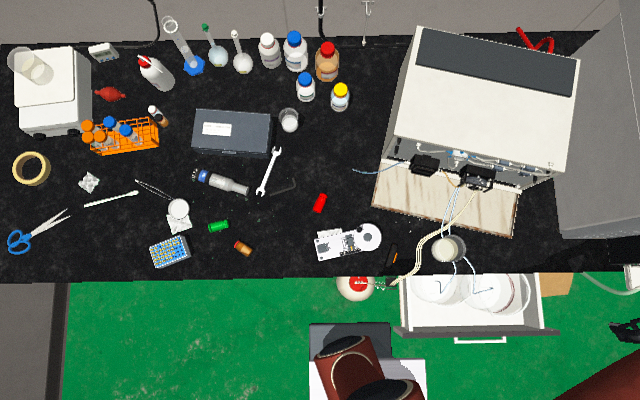

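The scene shows an amber vial lying at top-view (243,248). The vise is at (318–380, 222–262), with its wheel on the right at (370,237). The red lookalike is at (320,203) and the green one at (218,226).

```bash
python3 - <<'E'
from h import *
im=manip.grab_frame("top"); c=manip.get_calibration("top")
for t in ("vial","vise","fixed_jaw","jaw_pointer","jaw_pad","crank","crank_axis","grip_mid","seat","scale_mark","tip_rack","cassette","hex_key","petri_dish","beaker_250"):
    for d in manip.cut_out(t,"top")[:3]:
        m=d['pixels']; ys,xs=np.nonzero(m)
        if len(xs)==0: continue
        p=at_z(c,xs.mean(),ys.mean(),0.013)
        print(t,round(d['confidence'],2),d['rect'],len(xs),xs.mean().round(1),ys.mean().round(1),p.round(3))
        if t=="vial":
            w,V=np.linalg.eigh(np.cov(np.stack([xs,ys]))); print(np.sqrt(w),V[:,1])
a=cv2.resize(im[215:270,225:285],None,fx=10,fy=10,interpolation=cv2.INTER_CUBIC)
b=cv2.resize(im[215:270,305:405],None,fx=8,fy=8,interpolation=cv2.INTER_CUBIC)
cv2.imwrite("pics/a.png",a);cv2.imwrite("pics/b.png",b)
s=manip.grab_frame("scene")
cv2.imwrite("pics/c.png",cv2.resize(s[170:290,230:370],None,fx=5,fy=5,interpolation=cv2.INTER_CUBIC))
E
```

```text
vial 0.74 [210.0, 217.5, 228.8, 232.4] 205 217.8 225.5 [0.528 0.413 0.013]
[2.89698473 5.73295572] [-0.97370204  0.22782523]
vial 0.7 [313.2, 193.6, 324.5, 214.4] 136 319.3 203.8 [0.585 0.12  0.013]
[2.18775842 5.11920948] [-0.43615284  0.8998726 ]
vial 0.43 [234.2, 241.6, 251.6, 259.0] 179 242.0 248.4 [0.461 0.343 0.013]
[2.6145397  5.53076198] [-0.81217978 -0.58340724]
vise 0.79 [315.2, 226.1, 381.4, 263.0] 1542 347.7 242.2 [0.472 0.042 0.013]
fixed_jaw 0.79 [312.6, 223.8, 378.2, 258.5] 1457 348.0 242.1 [0.473 0.041 0.013]
jaw_pointer 0.7 [310.4, 223.7, 383.1, 260.8] 1537 348.0 242.2 [0.472 0.041 0.013]
jaw_pointer 0.67 [341.6, 230.7, 351.8, 247.2] 133 348.1 242.4 [0.472 0.04  0.013]
crank 0.56 [353.6, 223.9, 383.7, 250.8] 582 367.3 237.3 [ 0.485 -0.015  0.013]
crank_axis 0.67 [312.9, 223.0, 382.6, 259.3] 1565 348.4 242.2 [0.472 0.04  0.013]
seat 0.78 [312.3, 225.8, 379.8, 260.6] 1571 347.6 242.2 [0.472 0.042 0.013]
scale_mark 0.81 [312.9, 227.9, 382.5, 258.8] 1534 348.0 242.3 [0.472 0.041 0.013]
tip_rack 0.89 [149.3, 234.5, 187.3, 266.1] 865 169.6 251.7 [0.456 0.549 0.013]
cassette 0.46 [388.6, 243.8, 395.9, 268.3] 225 391.0 256.1 [ 0.431 -0.079  0.013]
petri_dish 0.86 [171.2, 199.4, 188.2, 219.5] 316 178.3 208.6 [0.58  0.529 0.013]
beaker_250 0.96 [432.9, 236.9, 464.1, 264.1] 714 448.6 248.7 [ 0.448 -0.243  0.013]
```

View pics/a.png

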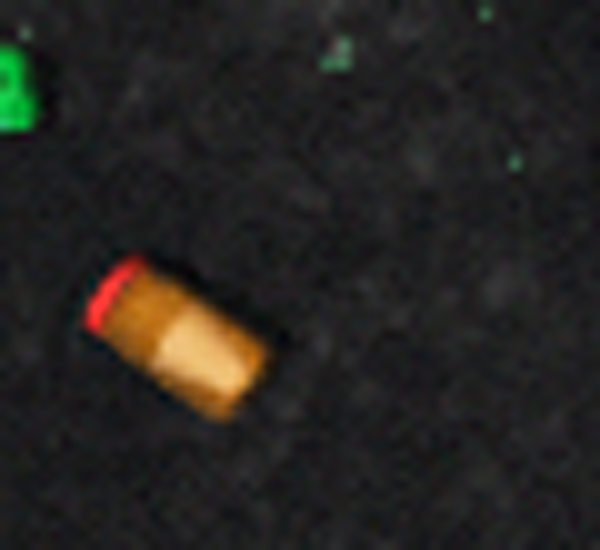

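View pics/b.png

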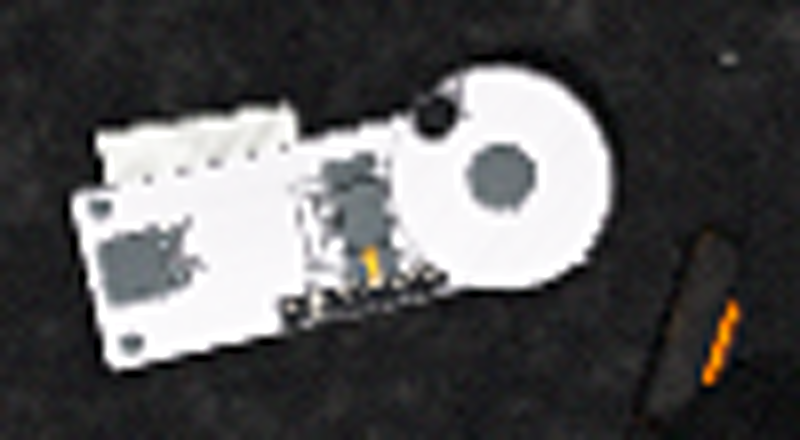

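View pics/c.png

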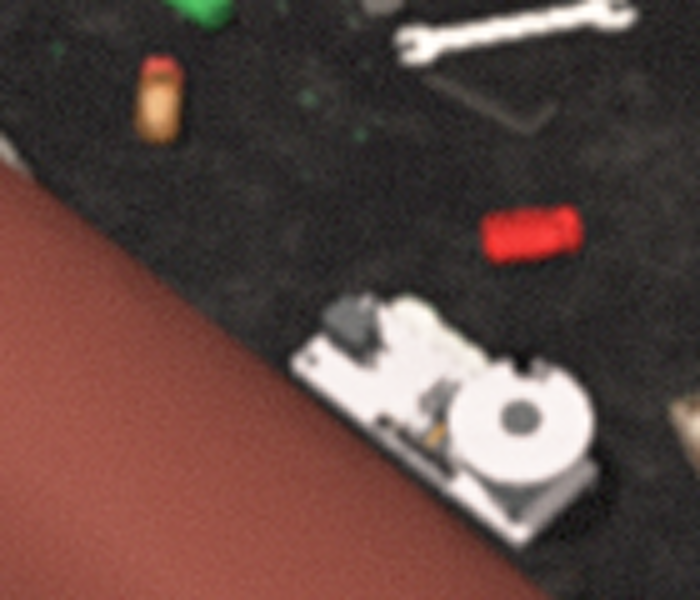

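```bash
python3 - <<'E'
from h import *
c=manip.get_calibration("top")
P=lambda u,v,z: at_z(c,u,v,z)
hub=P(305+502/8,215+176/8,.066); knob=P(305+437/8,215+115/8,.096)
corn=[P(305+x/8,215+y/8,.010) for x,y in((110,370),(75,195))]
print("hub",hub,"knob",knob,"d",np.linalg.norm((hub-knob)[:2])); print("corners",corn,np.linalg.norm(corn[0]-corn[1]))
yv=(corn[1]-corn[0])[:2]; yv/=np.linalg.norm(yv); xv=np.array([yv[1],-yv[0]]); print("xv",xv)
mid=(corn[0]+corn[1])[:2]/2; print("origin from corners",mid+.045*xv,"from hub",hub[:2]-.1*xv, "len",np.dot(hub[:2]-mid,xv))
ptr=P(305+372/8,215+262/8,.0155);print("ptr vise x",np.dot(ptr[:2]-hub[:2],xv)+.1,np.dot(ptr[:2]-hub[:2],yv))
k=(knob-hub)[:2];print("knob in vise",np.dot(k,xv),np.dot(k,yv))
e1=P(225+11.2,215+29.3,.0135);e2=P(225+25,215+38.2,.0135);print("vial",e1,e2,np.linalg.norm(e1-e2))
E
```

```text
hub [ 0.48135107 -0.00993944  0.066     ] knob [0.49955036 0.01421756 0.096     ] d 0.030245247915929134
corners [array([0.42038464, 0.12518931, 0.01      ]), array([0.48256579, 0.13637849, 0.01      ])] 0.06317985180826724
xv [ 0.17710053 -0.98419277]
origin from corners [0.45944474 0.08649523] from hub [0.46364101 0.08847983] len 0.1437899272193285
ptr vise x 0.0546746974921367 -0.017423004109344737
knob in vise -0.02055204338998081 0.022189829516973802
vial [0.47297857 0.35938058 0.0135    ] [0.44694264 0.31982248 0.0135    ] 0.04735729118219091
```

```bash
python3 -m creep '[[0,0,0,0,0,-0.02,1],[0,0,0,0.015,-0.036,-0.01,1],[0,0,0,0.015,-0.036,-0.01,1],[0,0,0,0.015,-0.036,0,1]]'
```

```text
time: 1.28
tool_pos: [0.2703, -0.443, 0.2735]
tool_rot: [0.002, 0.974, 0.228, 0.0]
contact_force: [1.2, 0.3, 1.1]
gripper_width: 0.999
```

```bash
python3 -m creep '[[0,0,0,0.025,-0.032,0,1],[0,0,0,0.025,-0.032,0,1],[0,0,0,0.025,-0.032,0,1],[0,0,0,0.025,-0.032,0,1],[0,0,0,0.025,-0.032,0,1],[0,0,0,0.025,-0.032,0,1],[0,0,0,0.025,-0.032,0,1],[0,0,0,0.025,-0.032,0,1],[0,0,0,0.025,-0.032,0,1],[0,0,0,0.025,-0.032,0,1],[0,0,0,0.025,-0.032,0,1],[0,0,0,0.025,-0.032,0,1],[0,0,0,0.025,-0.032,0,1],[0,0,0,0.025,-0.032,0,1],[0,0,0,0.025,-0.032,0,1],[0,0,0,0.025,-0.032,0,1],[0,0,0,0,0,0,1]]'
python3 - <<'E'
from h import *
s=manip.state();print(s['joint_pos'],s['tool_pos'],s['tool_rot'])
cal=manip.get_calibration("wrist");print(cal)
cv2.imwrite("pics/w0.png",manip.grab_frame("wrist"))
E
```

```text
time: 2.7
tool_pos: [0.4005, 0.199, 0.2709]
tool_rot: [-0.001, 0.973, 0.232, -0.0]
contact_force: [1.2, 0.0, -0.8]
gripper_width: 0.997
[ 0.29278616 -0.41383685  1.95561977  0.00257773  1.60020165  1.39484512] [0.40045942 0.19896855 0.27093932] [-1.27467588e-03  9.72651577e-01  2.32265391e-01 -2.70842273e-04]
{'fx': 309.70691628693146, 'fy': 309.70691628693146, 'cx': 320.11550439011114, 'cy': 203.72617380843408, 'xyz': array([0.46315061, 0.22918787, 0.41426002]), 'attitude': array([ 0.11641435,  0.84397282, -0.51845017, -0.07325974])}
```

View pics/w0.png

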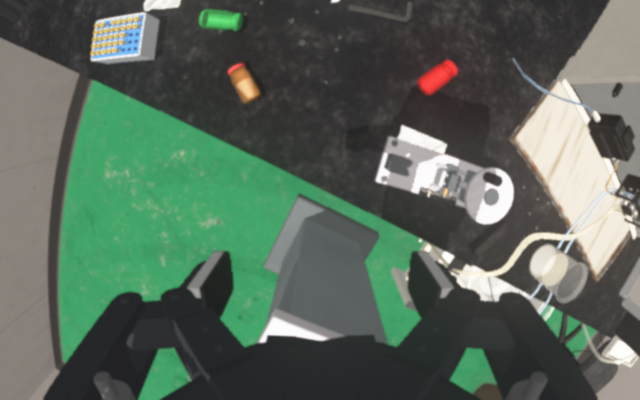

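```bash
python3 - <<'E'
from h import *
cal=manip.get_calibration("wrist")
for n,p in (("hub",[.481,-.01,.066]),("o",[.463,.088,.01]),("vial",[.46,.34,.0135]),("tcp",manip.state()['tool_pos'])): print(n,proj(cal,p,True))
u,v=proj(cal,[.46,.34,.0135],True)
im=cv2.imread("pics/w0.png"); u,v=int(u),int(v)
cv2.imwrite("pics/w0v.png",cv2.resize(im[max(0,v-60):v+60,max(0,u-80):u+80],None,fx=5,fy=5,interpolation=cv2.INTER_CUBIC)); print(u,v)
E
```

```text
hub (np.float64(490.0644348967901), np.float64(197.47732030897242))
o (np.float64(411.7165895111029), np.float64(166.5644970510036))
vial (np.float64(241.35617604087759), np.float64(83.37741317420671))
tcp (np.float64(318.2754397250579), np.float64(258.1993549898009))
241 83
```

View pics/w0v.png

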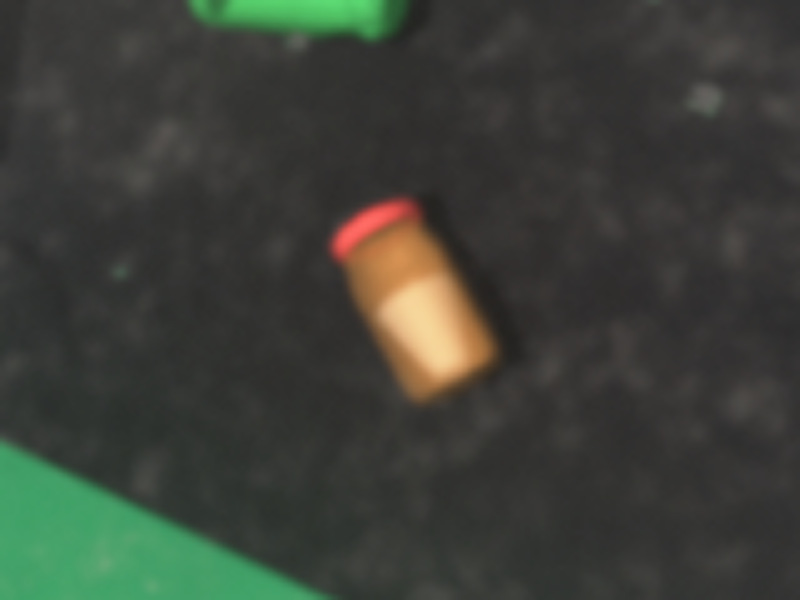

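```bash
python3 - <<'E'
import cv2
im=cv2.imread("pics/w0.png")
cv2.imwrite("pics/w0b.png",cv2.resize(im[115:235,370:530],None,fx=5,fy=5,interpolation=cv2.INTER_CUBIC))
E
```

```text
(no output)
```

View pics/w0b.png

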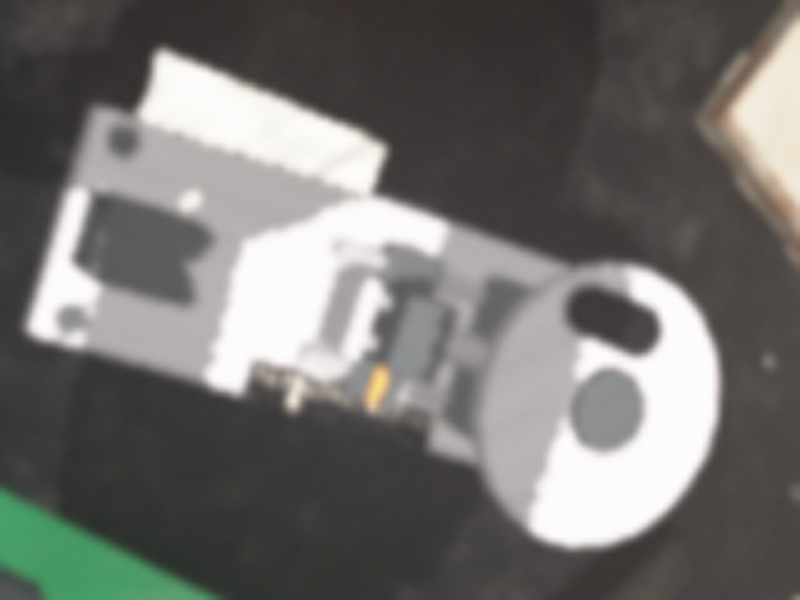

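```bash
python3 - <<'E'
from h import *
cal=manip.get_calibration("wrist")
W=lambda x,y,z:at_z(cal,161+x/5,23+y/5,z,True)
a=W(375,228,.0135);b=W(460,375,.0135);print(a,b,np.linalg.norm(a-b),(a-b)/np.linalg.norm(a-b))
V=lambda x,y,z:at_z(cal,370+x/5,115+y/5,z,True)
hub=V(607,410,.066);k=V(614,318,.080)
c=[V(27,330,.01),V(95,105,.01)]
yv=(c[1]-c[0])[:2];print(np.linalg.norm(yv));yv/=np.linalg.norm(yv);xv=np.array([yv[1],-yv[0]])
print("hub",hub,"xv",xv,"o corners",(c[0]+c[1])[:2]/2+.045*xv,"o hub",hub[:2]-.1*xv)
fj=V(125,215,.036);print("jaw left part",fj)
print("mark",V(295,390,.0105),"ptr",V(376,388,.0155),[ (np.dot(q[:2]-hub[:2],xv)+.1) for q in (V(295,390,.0105),V(376,388,.0155))])
im=cv2.imread("pics/w0v.png")
g=np.clip(im.astype(float)*2.5,0,255).astype(np.uint8); cv2.imwrite("pics/w0g.png",g[120:450,250:600])
E
```

```text
[0.47500304 0.35570938 0.0135    ] [0.4488225  0.31704278 0.0135    ] 0.04669611626893563 [0.56065779 0.82804761 0.        ]
0.0631583630041347
hub [ 0.48249832 -0.01151752  0.066     ] xv [ 0.20306692 -0.97916486] o corners [0.46217286 0.08560476] o hub [0.46219163 0.08639897]
jaw left part [0.46210509 0.12182008 0.036     ]
mark [0.44293707 0.04637254 0.0105    ] ptr [0.45504495 0.02686326 0.0155    ] [np.float64(0.03528250298132668), np.float64(0.056844018968788455)]
```

View pics/w0g.png

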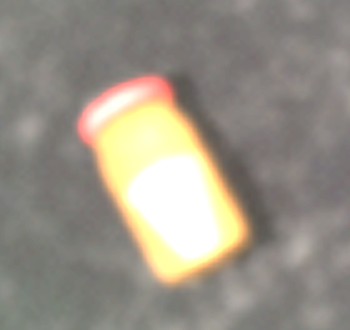

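```bash
python3 - <<'E'
from h import *
im=cv2.imread("pics/top0.png");c=manip.get_calibration("top")
cv2.imwrite("pics/d.png",cv2.resize(im[85:205,75:215],None,fx=5,fy=5,interpolation=cv2.INTER_CUBIC))
sub=im[235:265,228:258].astype(int)
mask=(sub[...,2]-sub[...,0]>35); n,l,st,ce=cv2.connectedComponentsWithStats(mask.astype(np.uint8)); print(st,ce)
i=1+np.argmax(st[1:,4]); pts=np.argwhere(l==i)[:,::-1]+[228,235]
W=np.array([at_z(c,u,v,.0135)[:2] for u,v in pts]); a=np.array([.56,.828]);b=np.array([-.828,.56]);print(np.ptp(W@a),np.ptp(W@b),len(pts), len(pts)*(1.2/420.6)**2*1e6)
iw=cv2.imread("pics/w0.png")
s=iw.astype(int); m=((s[...,2]-s[...,0])>35).astype(np.uint8); m[:40]=0;m[130:]=0;m[:,:200]=0;m[:,290:]=0
cal=manip.get_calibration("wrist")
pts=np.argwhere(m)[:,::-1]; W=np.array([at_z(cal,u,v,.0135,True)[:2] for u,v in pts]);print(np.ptp(W@a),np.ptp(W@b),len(pts))
# footprint area
print(W.mean(0))
E
```

```text
[[  0   0  30  30 734]
 [  6   5  19  17 166]] [[14.45095368 14.80381471]
 [14.71686747 13.15662651]]
0.0535688474306123 0.026336282570994296 166 1351.2386014680471
0.05589135332506301 0.02756839681686249 801
[0.46217951 0.33846094]
```

View pics/d.png

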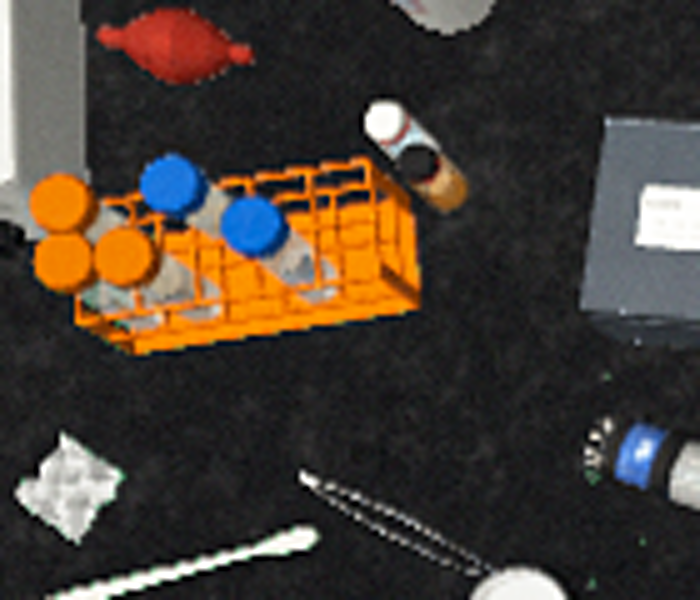

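```bash
cat >> h.py <<'E'
import json,os
def log():
    s=manip.state()
    with open('log.jsonl','a') as f: f.write(json.dumps([list(map(float,s['joint_pos'])),list(map(float,s['tool_pos'])),list(map(float,s['tool_rot'])),float(np.abs(s['joint_vel']).max())])+'\n')
    m=rot(s['tool_rot']).as_matrix()
    print('t',round(s['time'],2),'j',np.round(s['joint_pos'],3),'p',np.round(s['tool_pos'],4),'F',np.round(s['contact_force'],1),'w',round(float(s['gripper_width']),3)); print(np.round(m.T,3).tolist())
E
python3 -c "
from h import *
log()"
python3 -m creep '[[0,0,-7.1,0.028,-0.022,0,1],[0,0,-7.1,0.03,-0.02,0,1],[0,0,-7.1,0.03,-0.015,0,1],[0,0,-7.1,0.03,-0.01,0,1],[0,0,0,0,0,0,1]]' ; python3 -c "
from h import *
log()"
python3 -m creep '[[0,-7,0,0,0,0.01,1],[0,-7,0,0,0,0.01,1],[0,0,0,0,0,0,1]]' ; python3 -c "
from h import *
log()"
```

```text
t 2.75 j [ 0.289 -0.416  1.957  0.     1.602  1.392] p [0.4004 0.1964 0.2709] F [-0.3 -0.3 -1.3] w 1.0
[[0.893, 0.45, -0.001], [0.45, -0.893, -0.001], [-0.001, -0.0, -1.0]]
time: 3.17
tool_pos: [0.4572, 0.321, 0.2704]
tool_rot: [-0.001, 0.887, 0.463, -0.0]
contact_force: [-0.7, 0.4, -0.9]
gripper_width: 1.0
t 3.17 j [ 4.780e-01 -1.260e-01  1.722e+00  1.000e-03  1.546e+00  1.087e+00] p [0.4572 0.321  0.2704] F [-0.7  0.4 -0.9] w 1.0
[[0.572, 0.82, 0.0], [0.82, -0.572, -0.001], [-0.001, 0.001, -1.0]]
time: 3.42
tool_pos: [0.4551, 0.317, 0.2465]
tool_rot: [0.057, 0.881, 0.456, -0.113]
contact_force: [-0.0, -0.9, -1.1]
gripper_width: 1.001
t 3.42 j [ 0.526  0.041  1.615 -0.103  1.719  1.138] p [0.4551 0.317  0.2465] F [-0.  -0.9 -1.1] w 1.001
[[0.558, 0.791, -0.252], [0.817, -0.577, -0.003], [-0.148, -0.204, -0.968]]
```

```bash
cat > kin.py <<'E'
from h import *
from scipy.optimize import least_squares
L=[json.loads(l) for l in open('log.jsonl')]
L=[l for l in L if l[3]<3]
L.append([[-1.22902,.0533072,1.61418,1e-6,1.476007,-.118983],[0.27770784,-0.55927075,0.23016138],[-9.45522346e-04,9.73579478e-01,2.28346438e-01,-1.05210497e-04],0])
Rz=lambda a:R.from_rotvec([0,0,a]);Ry=lambda a:R.from_rotvec([0,a,0])
def ori(q,s4=1):
    # forearm dir = local z after Ry(j2+j3)
    return Rz(q[0])*Ry(q[1]+q[2])*Rz(s4*q[3])*Ry(q[4])*Rz(q[5])
def basis(q,s4=1):
    A=Rz(q[0]);B=A*Ry(q[1]);C=B*Ry(q[2]);D=C*Rz(s4*q[3]);E=D*Ry(q[4])
    cols=[np.array([[0],[0],[1.]]), A.as_matrix()[:,[1]],B.as_matrix()[:,[2]],C.as_matrix()[:,[0,2]],D.as_matrix()[:,[1]],E.as_matrix()[:,[2]]]
    return np.hstack(cols+[A.as_matrix()[:,[0]]])
if __name__=="__main__":
  for s4 in(1,-1):
    Cs=[(ori(l[0],s4).inv()*rot(l[2])).as_rotvec() for l in L]
    print(s4);print(np.round(Cs,3))
    M=np.vstack([basis(l[0],s4) for l in L]);y=np.hstack([l[1] for l in L])
    x,_,rk,sv=np.linalg.lstsq(M,y,rcond=1e-4);print(np.round(x,4),rk,sv.round(3),np.abs(M@x-y).max())
E
python3 kin.py
```

```text
1
[[ 0.     0.     1.571]
 [-0.     0.     1.571]
 [-0.     0.     1.571]
 [ 0.     0.     1.571]]
[ 0.238   0.0742  0.4264  0.0957  0.6099 -0.      0.2795 -0.    ] 8 [3.979 2.838 2.828 0.286 0.166 0.081 0.049 0.015] 4.462248152647952e-07
-1
[[ 0.000e+00  1.000e-03  1.571e+00]
 [ 1.000e-03  2.000e-03  1.571e+00]
 [-7.900e-02 -2.140e-01  1.595e+00]
 [-0.000e+00  0.000e+00  1.571e+00]]
[1.810e-01 2.080e-02 4.080e-01 1.342e-01 6.028e-01 4.220e-02 1.666e-01
 1.000e-04] 8 [3.979 2.838 2.828 0.286 0.166 0.081 0.049 0.015] 0.03719996930705427
```

```bash
cat > ik.py <<'E'
from kin import *
PAR=np.array([.238,.0742,.4264,.0957,.6099,0,.2795,0])
LO=np.array([-3.01,-1.01,.06,-1.02,.09,-3.14]);HI=np.array([3.01,2.22,2.58,4.17,2.62,3.14])
CZ=Rz(np.pi/2)
def fk(q): return basis(q)@PAR, ori(q)*CZ
def ik(p,Rm,q0=None,n=30,seed=0):
    T=R.from_matrix(Rm); rng=np.random.default_rng(seed); best=None
    f=lambda q:np.hstack([(fk(q)[0]-p)*5,(fk(q)[1]*T.inv()).as_rotvec()])
    outs=[]
    for i in range(n):
        s=q0 if (i==0 and q0 is not None) else rng.uniform(LO,HI)
        s=np.clip(s,LO+1e-3,HI-1e-3)
        r=least_squares(f,s,bounds=(LO,HI))
        if np.abs(r.fun).max()<1e-4 and not any(np.abs(r.x-o).max()<.02 for o in outs): outs.append(r.x)
    return outs
def mat(x,y,z): return np.stack([x,y,z],1)
UP=np.array([0,0,1.])
xv=np.array([.19,-.982,0]);xv/=np.linalg.norm(xv);yv=np.cross(UP,xv);O=np.array([.4622,.0868,0])
a=np.array([.56,.828,0]);a/=np.linalg.norm(a)
def place(psi,sg):  # tool orientation
    d=xv*np.sin(psi)-UP*np.cos(psi); u=xv*np.cos(psi)+UP*np.sin(psi)
    x=sg*u; return mat(x,np.cross(d,x),d)
def pick(psi,sg):
    th=np.pi/2-psi
    d=-UP*np.cos(th)-a*np.sin(th); u=a*np.cos(th)-UP*np.sin(th)
    x=sg*u; return mat(x,np.cross(d,x),d)
if __name__=="__main__":
  for deg in (35,45,50,55,60,70):
    psi=np.radians(deg)
    for sg in(1,-1):
        Rp=place(psi,sg); p=O+UP*.045+Rp[:,2]*.008
        print(deg,sg,'place',[o.round(2).tolist() for o in ik(p,Rp,n=12)],'up',[o.round(2).tolist() for o in ik(p+UP*.1,Rp,n=12)])
        Rk=pick(psi,sg);pk=np.array([.463,.339,.0135])+Rk[:,2]*.006
        print('   pick',[o.round(2).tolist() for o in ik(pk,Rk,n=12)])
E
python3 ik.py
```

```text
35 1 place [[0.36, 0.04, 2.08, -0.65, 1.22, -2.69]] up [[0.36, -0.13, 2.04, -0.61, 1.39, -2.81]]
   pick [[0.63, 0.76, 1.31, -0.31, 1.99, 1.24]]
35 -1 place [[0.36, 0.04, 2.08, -0.65, 1.22, 0.45]] up [[0.36, -0.13, 2.04, -0.61, 1.39, 0.33]]
   pick [[0.63, 0.76, 1.31, -0.31, 1.99, -1.9]]
45 1 place [[0.43, 0.12, 2.05, -0.79, 1.3, -2.55]] up [[0.43, -0.05, 2.03, -0.77, 1.45, -2.69]]
   pick [[0.62, 0.66, 1.4, -0.26, 1.83, 1.25]]
45 -1 place [[0.43, 0.12, 2.05, -0.79, 1.3, 0.59]] up [[0.43, -0.05, 2.03, -0.77, 1.45, 0.45]]
   pick [[0.62, 0.66, 1.4, -0.26, 1.83, -1.9]]
50 1 place [[0.46, 0.17, 2.03, -0.86, 1.35, -2.49]] up [[0.46, -0.01, 2.02, -0.84, 1.48, -2.64]]
   pick [[0.61, 0.6, 1.45, -0.23, 1.75, 1.24]]
50 -1 place [[0.46, 0.17, 2.03, -0.86, 1.35, 0.65]] up [[0.46, -0.01, 2.02, -0.84, 1.48, 0.5]]
   pick [[0.61, 0.6, 1.45, -0.23, 1.75, -1.9]]
55 1 place [[0.48, 0.22, 2.02, -0.92, 1.4, -2.44]] up [[0.48, 0.03, 2.01, -0.9, 1.52, -2.59]]
   pick [[0.6, 0.55, 1.5, -0.21, 1.67, 1.24]]
55 -1 place [[0.48, 0.22, 2.02, -0.92, 1.4, 0.7]] up [[0.48, 0.03, 2.01, -0.9, 1.52, 0.55]]
   pick [[0.6, 0.55, 1.5, -0.21, 1.67, -1.9]]
60 1 place [[0.51, 0.28, 2.0, -0.98, 1.45, -2.39]] up [[0.51, 0.08, 2.0, -0.97, 1.56, -2.55]]
   pick [[0.59, 0.49, 1.55, -0.19, 1.59, 1.23]]
60 -1 place [[0.51, 0.28, 2.0, -0.98, 1.45, 0.75]] up [[0.51, 0.08, 2.0, -0.97, 1.56, 0.59]]
   pick [[0.59, 0.49, 1.55, -0.19, 1.59, -1.91]]
70 1 place [] up []
   pick [[0.57, 0.38, 1.66, -0.14, 1.42, 1.2]]
70 -1 place [] up []
   pick [[0.57, 0.38, 1.66, -0.14, 1.42, -1.94]]
```

```bash
cat >> ik.py <<'E'
def go(p,Rm,extra=1,st=None):
    s=manip.state(); R0=rot(s['tool_rot']); T=R.from_matrix(Rm)
    rv=np.degrees((R0.inv()*T).as_rotvec()); dp=R0.inv().apply(np.array(p)-s['tool_pos']); 
    n=int(max(np.ceil(np.abs(rv).max()/7.1),np.ceil(np.linalg.norm(dp)/.04),1))
    # per-row local shift (straight line, tool frame at start of each row)
    rows=[]
    step=R.from_rotvec(np.radians(rv/n)); w=np.array(p)-s['tool_pos']; w=w/n
    Rc=R0
    for i in range(n):
        rows.append(np.r_[(rv/n).round(2),Rc.inv().apply(w).round(4)]); Rc=Rc*step
    print('rv',rv.round(2),'dp',dp.round(4),'n',n); 
    for r in rows: print(r.tolist())
    print('ik',[o.round(2).tolist() for o in ik(np.array(p),Rm,q0=s['joint_pos'],n=4)])
E
python3 - <<'E'
from ik import *
Rk=pick(np.radians(55),1); t=np.array([.4627,.3391,.009])
go(t-.1*Rk[:,2],Rk)
E
```

```text
rv [ -0.66 -20.43  -1.  ] dp [ 0.1163 -0.0072  0.1306] n 5
[-0.13, -4.09, -0.2, 0.0233, -0.0014, 0.0261]
[-0.13, -4.09, -0.2, 0.0251, -0.0014, 0.0244]
[-0.13, -4.09, -0.2, 0.0268, -0.0014, 0.0225]
[-0.13, -4.09, -0.2, 0.0283, -0.0013, 0.0206]
[-0.13, -4.09, -0.2, 0.0297, -0.0013, 0.0185]
ik [[0.63, 0.56, 1.32, -0.2, 1.84, 1.23]]
```

```bash
python3 -m creep '[[-0.13,-4.1,-0.2,0.0233,-0.0014,0.026,1],[-0.13,-4.1,-0.2,0.025,-0.0014,0.0244,1],[-0.13,-4.1,-0.2,0.0268,-0.0014,0.0225,1],[-0.13,-4.1,-0.2,0.0283,-0.0013,0.0206,1],[-0.13,-4.1,-0.2,0.03,-0.0013,0.0185,1],[0,0,0,0,0,0,1],[0,0,0,0,0,0,1]]'
python3 - <<'E'
from ik import *
log()
Rk=pick(np.radians(55),1); t=np.array([.4627,.3391,.009])
go(t,Rk)
cal=manip.get_calibration("wrist"); im=manip.grab_frame("wrist"); cv2.imwrite("pics/w1.png",im)
for k in (-.0275,.0275): print(proj(cal,np.array([.462,.338,.0135])+k*a,True))
print(proj(cal,t,True))
E
```

```text
time: 4.0
tool_pos: [0.4944, 0.3859, 0.0903]
tool_rot: [0.141, 0.842, 0.447, -0.266]
contact_force: [-0.5, 0.6, 0.7]
gripper_width: 1.001
t 4.0 j [ 0.631  0.563  1.322 -0.202  1.835  1.231] p [0.4944 0.3859 0.0903] F [-0.5  0.6  0.7] w 1.001
[[0.458, 0.678, -0.575], [0.828, -0.561, -0.001], [-0.323, -0.475, -0.818]]
rv [-0.06  0.07  0.01] dp [0.0004 0.0001 0.0991] n 3
[-0.02, 0.02, 0.0, 0.0001, 0.0, 0.033]
[-0.02, 0.02, 0.0, 0.0001, 0.0, 0.033]
[-0.02, 0.02, 0.0, 0.0001, 0.0, 0.033]
ik [[0.6, 0.55, 1.49, -0.21, 1.67, 1.24]]
(np.float64(319.12272424104594), np.float64(227.9977988952295))
(np.float64(318.89477982542525), np.float64(185.56533073390057))
(np.float64(318.986425598008), np.float64(203.26725999940214))
```

View pics/w1.png

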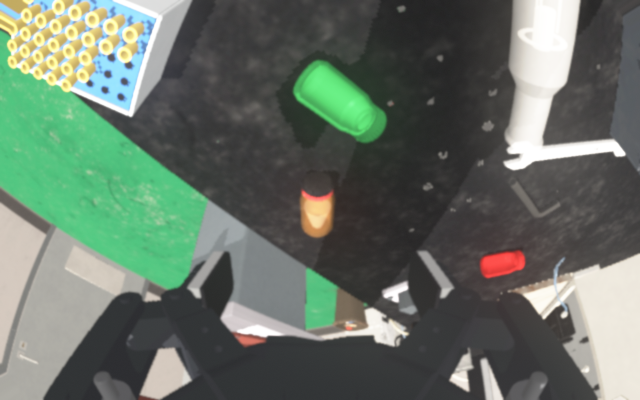

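```bash
python3 - <<'E'
from h import *
im=cv2.imread("pics/w1.png")
g=cv2.resize(im[160:250,270:370],None,fx=8,fy=8,interpolation=cv2.INTER_CUBIC)
cv2.imwrite("pics/w1z.png",np.clip(g.astype(float)*1.6,0,255).astype(np.uint8))
E
```

```text
(no output)
```

View pics/w1z.png

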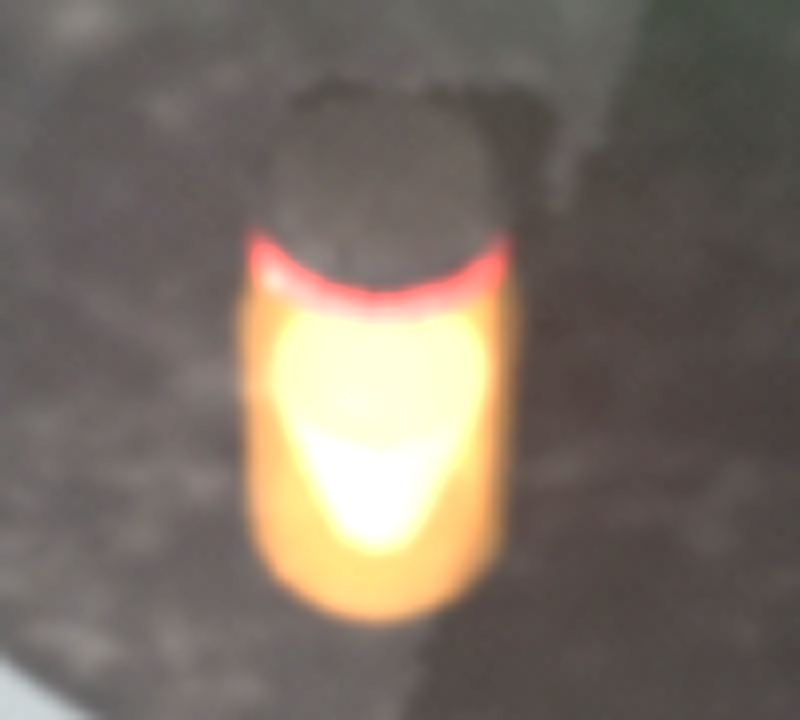

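```bash
python3 - <<'E'
from ik import *
cal=manip.get_calibration("wrist")
b=np.cross(UP,a)
for s in (-.0275,.0275):
  for r,(du,db) in (((.0135 if s<0 else .012),k) for k in ((1,0),(-1,0),(0,1),(0,-1))):
    P=np.array([.462,.338,.0135])+s*a+UP*du*r+b*db*r
    print(s,du,db,np.round(proj(cal,P,True),1))
E
```

```text
-0.0275 1 0 [317.8 237.8]
-0.0275 -1 0 [317.8 213.3]
-0.0275 0 1 [302.7 225.2]
-0.0275 0 -1 [332.9 225.2]
0.0275 1 0 [317.3 194.6]
0.0275 -1 0 [317.4 171.6]
0.0275 0 1 [301.5 182.8]
0.0275 0 -1 [333.2 182.7]
```

The picture shows the vial at (317, 171–237), with its black cap at the top and a red ring below it. My projected model agrees to within 1 px, so I'm going in.

```bash
python3 -m creep '[[0,0,0,0,0,0.033,1],[0,0,0,0,0,0.033,1],[0,0,0,0,0,0.023,1],[0,0,0,0,0,0.01,1],[0,0,0,0,0,0,1]]'; python3 -c "
from h import *
log()"
python3 -m creep '[[0,0,0,0,0,0,0],[0,0,0,0,0,0,0],[0,0,0,0,0,0,0],[0,0,0,0,0,0,0],[0,0,0,0,0,0,0],[0,0,0,0,0,0,0],[0,0,0,0,0,0,0],[0,0,0,0,0,0,0]]';python3 -c "
from h import *
log()"
```

```text
time: 4.47
tool_pos: [0.4654, 0.3406, 0.018]
tool_rot: [0.14, 0.845, 0.447, -0.259]
contact_force: [-0.8, 0.1, -0.9]
gripper_width: 1.0
t 4.47 j [ 0.604  0.537  1.492 -0.211  1.675  1.24 ] p [0.4654 0.3406 0.018 ] F [-0.8  0.1 -0.9] w 1.0
[[0.466, 0.682, -0.563], [0.828, -0.561, 0.004], [-0.313, -0.468, -0.826]]
time: 5.13
tool_pos: [0.4659, 0.3425, 0.016]
tool_rot: [0.14, 0.844, 0.448, -0.26]
contact_force: [0.5, 2.0, 5.5]
gripper_width: 0.26
t 5.13 j [ 0.606  0.544  1.486 -0.211  1.676  1.24 ] p [0.4659 0.3425 0.016 ] F [0.5 2.  5.5] w 0.26
[[0.463, 0.683, -0.565], [0.829, -0.559, 0.004], [-0.314, -0.47, -0.825]]
```

```bash
python3 - <<'E'
from h import *
im=manip.grab_frame("wrist"); log()
cv2.imwrite("pics/w2.png",cv2.resize(im[150:350,200:440],None,fx=3.3,fy=3,interpolation=cv2.INTER_CUBIC))
E
```

```text
t 5.18 j [ 0.606  0.544  1.486 -0.21   1.676  1.24 ] p [0.4659 0.3426 0.0161] F [0.3 2.5 5.8] w 0.255
[[0.463, 0.683, -0.565], [0.829, -0.559, 0.004], [-0.314, -0.47, -0.825]]
```

View pics/w2.png

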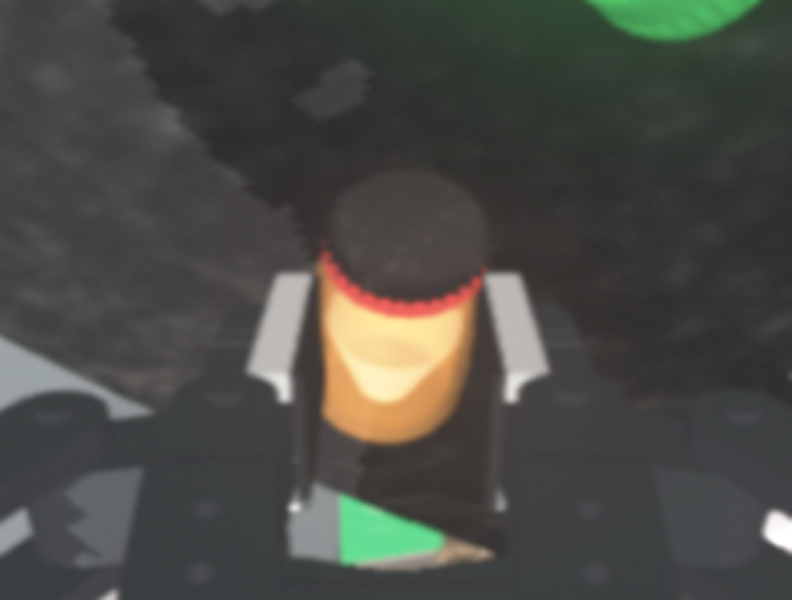

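The fingers hold only the upper half of the vial near its neck, because the tool stopped 7 mm short. I'll open and measure again.

```bash
python3 -m creep '[[0,0,0,0,0,0,1],[0,0,0,0,0,0,1],[0,0,0,0,0,0,1],[0,0,0,0,0,0,1],[0,0,0,0,0,-0.01,1],[0,0,0,0,0,-0.02,1],[0,0,0,0,0,-0.02,1],[0,0,0,0,0,0,1],[0,0,0,0,0,0,1],[0,0,0,0,0,0,1]]'; python3 - <<'E'
from ik import *
log()
cal=manip.get_calibration("wrist"); im=manip.grab_frame("wrist"); 
cv2.imwrite("pics/w3.png",cv2.resize(im[140:260,240:400],None,fx=5,fy=5,interpolation=cv2.INTER_CUBIC))
b=np.cross(UP,a)
for s in (-.0275,.0275):
  for r,(du,db) in (((.0135 if s<0 else .012),k) for k in ((1,0),(-1,0),(0,1),(0,-1))):
    P=np.array([.462,.338,.0135])+s*a+UP*du*r+b*db*r
    q=np.array(proj(cal,P,True)); print(s,du,db,np.round(q,1),((q-[240,140])*5).round())
E
```

```text
time: 6.02
tool_pos: [0.4804, 0.365, 0.0554]
tool_rot: [0.141, 0.843, 0.448, -0.262]
contact_force: [0.2, 0.3, -1.2]
gripper_width: 1.003
t 6.02 j [ 0.62   0.546  1.408 -0.205  1.756  1.236] p [0.4804 0.365  0.0554] F [ 0.2  0.3 -1.2] w 1.003
[[0.462, 0.682, -0.567], [0.829, -0.56, 0.003], [-0.315, -0.471, -0.824]]
-0.0275 1 0 [318.3 264. ] [391. 620.]
-0.0275 -1 0 [318.3 233.2] [391. 466.]
-0.0275 0 1 [300.2 248.1] [301. 541.]
-0.0275 0 -1 [336.3 248.1] [482. 540.]
0.0275 1 0 [317.9 216.3] [389. 382.]
0.0275 -1 0 [317.9 186. ] [390. 230.]
0.0275 0 1 [298.1 200.5] [290. 303.]
0.0275 0 -1 [337.7 200.5] [489. 302.]
```

View pics/w3.png

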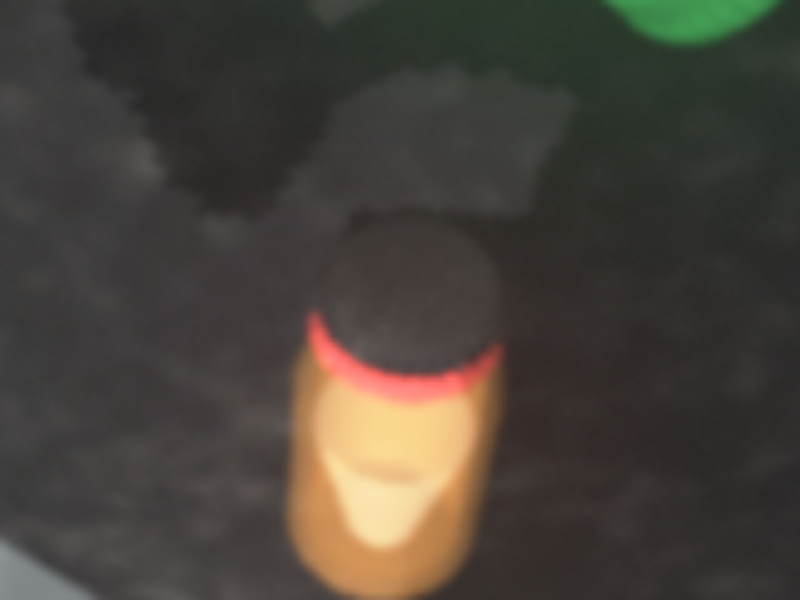

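```bash
python3 - <<'E'
from ik import *
cal=manip.get_calibration("wrist")
c=at_z(cal,321.6,198.4,.0135,True); f=at_z(cal,316.6,260,.027,True)
print(c,f,np.linalg.norm((c-f)[:2]),np.degrees(np.arctan2(*(c-f)[1::-1])), "mid",(c+f)[:2]/2, "ref",np.degrees(np.arctan2(.828,.56)))
E
```

```text
[0.48021485 0.3612586  0.0135    ] [0.44899127 0.3210866  0.027     ] 0.050879287193400596 52.143964123555826 mid [0.46460306 0.3411726 ] ref 55.92839019260581
```

```bash
sed -i 's/^a=np.array.*/a=np.array([.609,.793,0]);a\/=np.linalg.norm(a)/' ik.py; python3 - <<'E'
from ik import *
Rk=pick(np.radians(55),1); t=np.array([.464,.3407,.0075])
go(t-.04*Rk[:,2],Rk)
E
```

```text
rv [ 2.1  -0.38  2.79] dp [0.0035 0.0014 0.0154] n 1
[2.1, -0.38, 2.79, 0.0035, 0.0014, 0.0154]
ik [[0.6, 0.56, 1.41, -0.18, 1.75, 1.28]]
```

```bash
python3 -m creep '[[1.05,-0.2,1.4,0.0018,0.0007,0.0077,1],[1.05,-0.2,1.4,0.0018,0.0007,0.0077,1],[0,0,0,0,0,0,1],[0,0,0,0,0,0,1]]'; python3 - <<'E'
from ik import *
Rk=pick(np.radians(55),1); t=np.array([.464,.3407,.0075])
go(t,Rk)
E
```

```text
time: 6.4
tool_pos: [0.4779, 0.3584, 0.0396]
tool_rot: [0.133, 0.855, 0.421, -0.271]
contact_force: [-0.2, -0.2, -0.8]
gripper_width: 1.001
rv [-0.06  0.09 -0.05] dp [ 0.     -0.0002  0.0392] n 1
[-0.06, 0.09, -0.05, 0.0, -0.0002, 0.0392]
ik [[0.59, 0.56, 1.48, -0.18, 1.68, 1.28]]
```

```bash
python3 -m creep '[[0,0,0,0,0,0.013,1],[0,0,0,0,0,0.013,1],[0,0,0,0,0,0.013,1],[0,0,0,0,0,0,1],[0,0,0,0,0,0,1]]'; python3 - <<'E'
from ik import *
log()
Rk=pick(np.radians(55),1); t=np.array([.464,.3407,.0075])
go(t,Rk)
cal=manip.get_calibration("wrist"); im=manip.grab_frame("wrist"); 
cv2.imwrite("pics/w4.png",cv2.resize(im[150:350,200:440],None,fx=3.3,fy=3,interpolation=cv2.INTER_CUBIC))
E
```

```text
time: 6.82
tool_pos: [0.4637, 0.341, 0.0079]
tool_rot: [0.133, 0.855, 0.422, -0.27]
contact_force: [0.1, -0.4, 1.3]
gripper_width: 1.002
t 6.82 j [ 0.593  0.563  1.479 -0.184  1.686  1.283] p [0.4637 0.341  0.0079] F [ 0.1 -0.4  1.3] w 1.002
[[0.498, 0.649, -0.575], [0.793, -0.609, -0.0], [-0.35, -0.456, -0.818]]
rv [-0.02  0.08  0.  ] dp [0.0002 0.0004 0.0003] n 1
[-0.02, 0.08, 0.0, 0.0002, 0.0004, 0.0003]
ik [[0.59, 0.56, 1.48, -0.18, 1.68, 1.28]]
```

View pics/w4.png

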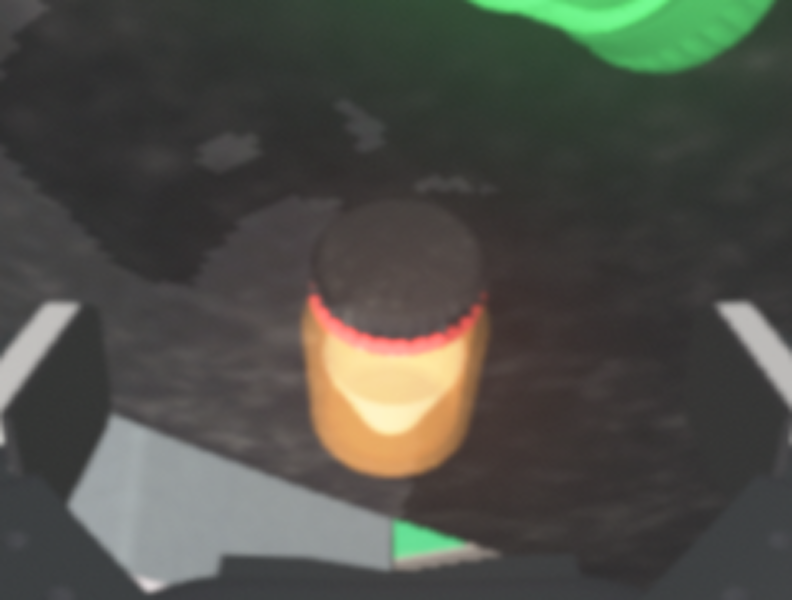

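The vial is centred and aligned between the pads, with its foot rim at (318,309) in full-frame pixels. Closing.

```bash
python3 - <<'E'
from ik import *
cal=manip.get_calibration("wrist"); f=at_z(cal,318.2,309.3,.027,True); print(f, f[:2]+.0275*a[:2])
E
python3 -m creep '[[0,0,0,0,0,0,0],[0,0,0,0,0,0,0],[0,0,0,0,0,0,0],[0,0,0,0,0,0,0],[0,0,0,0,0,0,0],[0,0,0,0,0,0,0],[0,0,0,0,0,0,0],[0,0,0,0,0,0,0]]';python3 -c "
from h import *
log()
im=manip.grab_frame('wrist')
cv2.imwrite('pics/w5.png',cv2.resize(im[150:350,200:440],None,fx=3.3,fy=3,interpolation=cv2.INTER_CUBIC))"
```

```text
[0.44700357 0.31872777 0.027     ] [0.46375334 0.34053822]
time: 7.53
tool_pos: [0.4657, 0.3424, 0.0099]
tool_rot: [0.133, 0.856, 0.422, -0.268]
contact_force: [1.2, 1.6, 2.5]
gripper_width: 0.277
t 7.53 j [ 0.594  0.561  1.475 -0.184  1.686  1.283] p [0.4657 0.3424 0.0099] F [1.2 1.6 2.5] w 0.277
[[0.501, 0.651, -0.571], [0.793, -0.609, 0.001], [-0.347, -0.454, -0.821]]
```

View pics/w5.png

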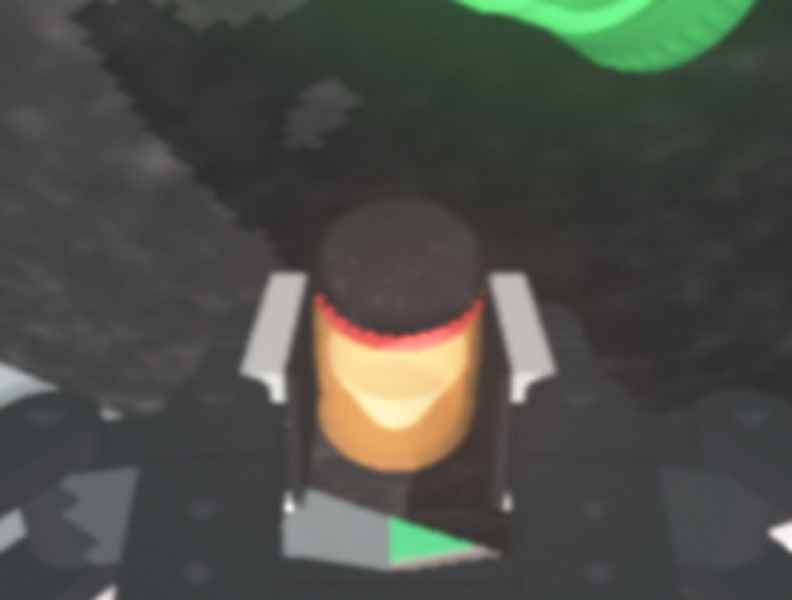

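```bash
python3 -m creep '[[0,0,0,0,0,0,0],[0,0,0,0,0,0,0]]'; python3 -m creep '[[0,0,0,0,0,-0.01,0],[0,0,0,0,0,-0.02,0],[0,0,0,0,0,-0.02,0],[0,0,0,0,0,0,0],[0,0,0,0,0,0,0]]';python3 -c "
from h import *
log()
im=manip.grab_frame('wrist')
cv2.imwrite('pics/w6.png',cv2.resize(im[150:350,200:440],None,fx=3.3,fy=3,interpolation=cv2.INTER_CUBIC))"
```

```text
time: 7.75
tool_pos: [0.4657, 0.3424, 0.0099]
tool_rot: [0.133, 0.856, 0.422, -0.268]
contact_force: [2.2, 2.1, 3.4]
gripper_width: 0.282
time: 8.17
tool_pos: [0.4831, 0.3653, 0.0509]
tool_rot: [0.133, 0.856, 0.422, -0.268]
contact_force: [0.2, 0.0, -0.5]
gripper_width: 0.281
t 8.17 j [ 0.606  0.564  1.393 -0.18   1.766  1.279] p [0.4831 0.3653 0.0509] F [ 0.2  0.  -0.5] w 0.281
[[0.501, 0.651, -0.571], [0.793, -0.609, 0.001], [-0.347, -0.453, -0.821]]
```

View pics/w6.png

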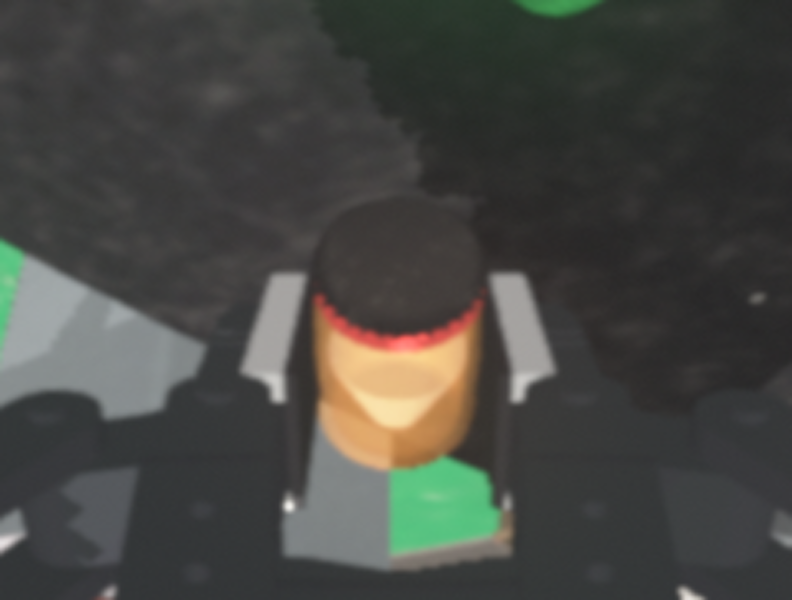

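```bash
python3 - <<'E'
from ik import *
cal=manip.get_calibration("wrist"); s=manip.state(); Rt=rot(s['tool_rot']); pt=np.array(s['tool_pos'])
Rc=Rt.inv()*rot(cal['attitude']); pc=Rt.inv().apply(np.array(cal['xyz'])-pt)
# closing pose
Rg=R.from_matrix(np.array([[0.501,.651,-.571],[.793,-.609,.001],[-.347,-.454,-.821]]).T); pg=np.array([.4657,.3424,.0099])
q=(Rg*Rc).as_quat(); c2=dict(cal); c2['attitude']=[q[3],*q[:3]]; c2['xyz']=pg+Rg.apply(pc)
f=at_z(c2,200+393/3.3,150+470/3,.027,True); foot=np.array([f[0],f[1],.0135]); print("foot",foot,"centre",foot+.0275*a)
capc=foot+.055*a
for du,r in ((1,.012),(-1,.012),(1,.0135)):
    u,v=proj(c2,(capc if r==.012 else foot)+UP*r*du,True); print(((u-200)*3.3),((v-150)*3))
ft=Rg.inv().apply(foot-pg); ax=Rg.inv().apply(a); print("foot in tool",ft,"axis in tool",ax)
print("contact: at mid tool: s where x=0:", -ft[0]/ax[0], "z there", ft[2]-ft[0]/ax[0]*ax[2])
E
```

```text
foot [0.44948392 0.32048079 0.0135    ] centre [0.46623369 0.34229124 0.0135    ]
391.6787525298558 319.27513962520607
391.9739002075264 180.74158444949543
392.9999999999997 469.9999999999999
foot in tool [-0.02443518  0.00049322  0.01261156] axis in tool [ 8.20942885e-01  3.30755662e-05 -5.71010313e-01]
contact: at mid tool: s where x=0: 0.029764777108566478 z there -0.004384435871221394
```

```bash
python3 - <<'E'
from ik import *
Rv=pick(np.pi/2,1)
go([.475,.27,.22],Rv)
E
```

```text
rv [ 3.000e-02  3.494e+01 -1.000e-02] dp [-0.1625  0.0519 -0.0941] n 5
[0.01, 6.99, -0.0, -0.0325, 0.0104, -0.0188]
[0.01, 6.99, -0.0, -0.03, 0.0104, -0.0226]
[0.01, 6.99, -0.0, -0.027, 0.0104, -0.0261]
[0.01, 6.99, -0.0, -0.0236, 0.0104, -0.0292]
[0.01, 6.99, -0.0, -0.0199, 0.0104, -0.0319]
ik [[0.38, -0.13, 1.81, -0.0, 1.46, 1.04]]
```

```bash
python3 -m creep '[[0,5,0,-0.023,0.0075,-0.013,0],[0,5,0,-0.021,0.0075,-0.016,0],[0,5,0,-0.02,0.0075,-0.018,0],[0,5,0,-0.018,0.0075,-0.02,0],[0,5,0,-0.016,0.0075,-0.021,0],[0,5,0,-0.015,0.0075,-0.022,0],[0,5,0,-0.014,0.0075,-0.023,0],[0,0,0,0,0,0,0]]'; python3 -c "
from h import *
log()"
python3 -m creep '[[0,0,-7.1,0,0,0,0],[0,0,-7.1,0,0,0,0],[0,0,-7.1,0,0,0,0],[0,0,-7.1,0,0,0,0],[0,0,-7.1,0,0,0,0],[0,0,-7.1,0,0,0,0],[0,0,-7.1,0,0,0,0],[0,0,-7.1,0,0,0,0],[0,0,-7.1,0,0,0,0],[0,0,-7.1,0,0,0,0],[0,0,-7.1,0,0,0,0],[0,0,-7.1,0,0,0,0],[0,0,-7.1,0,0,0,0],[0,0,-7.1,0,0,0,0],[0,0,-7.1,0,0,0,0],[0,0,-7.1,0,0,0,0],[0,0,-7.1,0,0,0,0],[0,0,-7.1,0,0,0,0]]'
python3 -c "
from h import *
log()"
```

```text
time: 8.88
tool_pos: [0.4786, 0.2706, 0.2262]
tool_rot: [0.0, 0.898, 0.441, 0.006]
contact_force: [0.7, 0.9, 1.3]
gripper_width: 0.28
t 8.88 j [ 0.379 -0.132  1.801  0.     1.461  1.037] p [0.4786 0.2706 0.2262] F [0.7 0.9 1.3] w 0.28
[[0.611, 0.791, 0.01], [0.791, -0.611, 0.006], [0.011, 0.004, -1.0]]
time: 10.38
tool_pos: [0.4768, 0.2726, 0.218]
tool_rot: [-0.002, -0.005, 1.0, -0.001]
contact_force: [0.1, -0.0, 0.0]
gripper_width: 0.28
t 10.38 j [ 0.384 -0.118  1.802 -0.     1.461 -1.198] p [0.4768 0.2726 0.218 ] F [ 0.1 -0.   0. ] w 0.28
[[-1.0, -0.011, 0.003], [-0.011, 1.0, -0.001], [-0.003, -0.001, -1.0]]
```

```bash
python3 -m creep '[[0,0,-7.15,0,0,0,0],[0,0,-7.15,0,0,0,0],[0,0,-7.15,0,0,0,0],[0,0,-7.15,0,0,0,0],[0,0,-7.15,0,0,0,0],[0,0,-7.15,0,0,0,0],[0,0,-7.15,0,0,0,0],[0,0,-7.15,0,0,0,0],[0,0,-7.15,0,0,0,0],[0,0,-7.15,0,0,0,0],[0,0,-7.15,0,0,0,0],[0,0,-7.15,0,0,0,0],[0,0,-7.15,0,0,0,0],[0,0,-7.15,0,0,0,0],[0,0,0,0,0,0,0]]'
python3 - <<'E'
from ik import *
log()
Rp=place(np.radians(55),1); ft=np.array([-.0244,0,.0126]); axt=np.array([.821,0,-.571]); print("axis world",Rp@axt)
O[:2]=[.4622,.087]
t=O+.002*xv+UP*.010-Rp@ft; print("tcp target",t)
go(t+UP*.13,Rp)
E
```

```text
time: 11.63
tool_pos: [0.4769, 0.2727, 0.2182]
tool_rot: [0.001, 0.769, -0.64, -0.001]
contact_force: [-0.2, -0.7, -0.7]
gripper_width: 0.282
t 11.63 j [ 0.384 -0.118  1.801 -0.     1.461 -2.941] p [0.4769 0.2727 0.2182] F [-0.2 -0.7 -0.7] w 0.282
[[0.182, -0.983, 0.001], [-0.983, -0.182, 0.003], [-0.003, -0.001, -1.0]]
axis world [ 6.02255357e-04 -3.11270927e-03  1.00003597e+00]
tcp target [0.46327782 0.08142936 0.03721437]
rv [ 0.37 54.97 -0.35] dp [0.1855 0.0481 0.0513] n 8
[0.05, 6.87, -0.04, 0.0232, 0.006, 0.0064]
[0.05, 6.87, -0.04, 0.0223, 0.006, 0.0091]
[0.05, 6.87, -0.04, 0.021, 0.0061, 0.0117]
[0.05, 6.87, -0.04, 0.0194, 0.0061, 0.0141]
[0.05, 6.87, -0.04, 0.0176, 0.0061, 0.0164]
[0.05, 6.87, -0.04, 0.0155, 0.0061, 0.0183]
[0.05, 6.87, -0.04, 0.0132, 0.0062, 0.0201]
[0.05, 6.87, -0.04, 0.0107, 0.0062, 0.0215]
ik [[0.49, -0.01, 2.0, -0.9, 1.55, -2.63]]
```

```bash
python3 -m creep '[[0.05,6.87,-0.04,0.0232,0.006,0.0064,0],[0.05,6.87,-0.04,0.0223,0.006,0.0091,0],[0.05,6.87,-0.04,0.021,0.0061,0.0117,0],[0.05,6.87,-0.04,0.0194,0.0061,0.0141,0],[0.05,6.87,-0.04,0.0176,0.0061,0.0164,0],[0.05,6.87,-0.04,0.0155,0.0061,0.0183,0],[0.05,6.87,-0.04,0.0132,0.0062,0.02,0],[0.05,6.87,-0.04,0.0107,0.0062,0.0215,0],[0,0,0,0,0,0,0],[0,0,0,0,0,0,0]]'
python3 - <<'E'
from ik import *
log()
for n in("scene","top","wrist"):
    c=manip.get_calibration(n); im=manip.grab_frame(n); u,v=map(int,proj(c,manip.state()['tool_pos'],n=="wrist")); print(n,u,v)
    u0=min(max(u-90,0),460);v0=min(max(v-65,0),270)
    cv2.imwrite(f"pics/p_{n}.png",cv2.resize(im[v0:v0+130,u0:u0+180],None,fx=4,fy=4,interpolation=cv2.INTER_CUBIC)); print(u0,v0)
E
```

```text
time: 12.47
tool_pos: [0.4626, 0.0817, 0.1668]
tool_rot: [0.294, 0.684, -0.566, 0.355]
contact_force: [-0.1, 0.1, -0.8]
gripper_width: 0.277
t 12.47 j [ 0.487 -0.007  1.999 -0.898  1.555 -2.63 ] p [0.4626 0.0817 0.1668] F [-0.1  0.1 -0.8] w 0.277
[[0.107, -0.565, 0.818], [-0.982, -0.187, -0.001], [0.153, -0.803, -0.575]]
scene 308 210
218 145
top 335 240
245 175
wrist 320 259
230 194
```

View pics/p_scene.png

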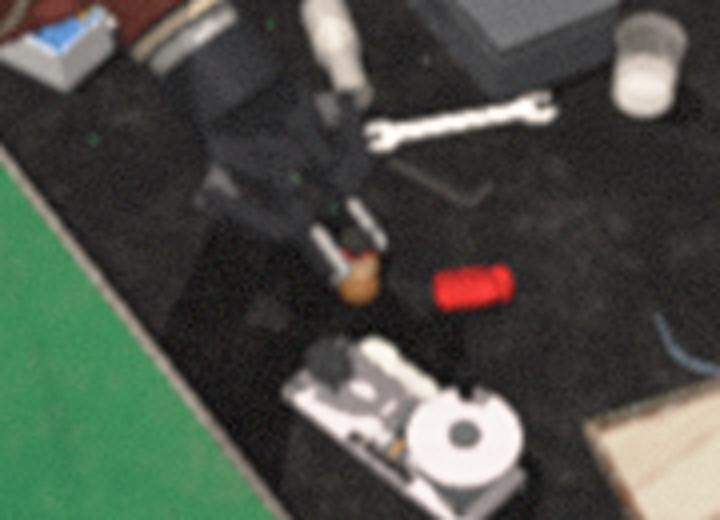

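View pics/p_wrist.png

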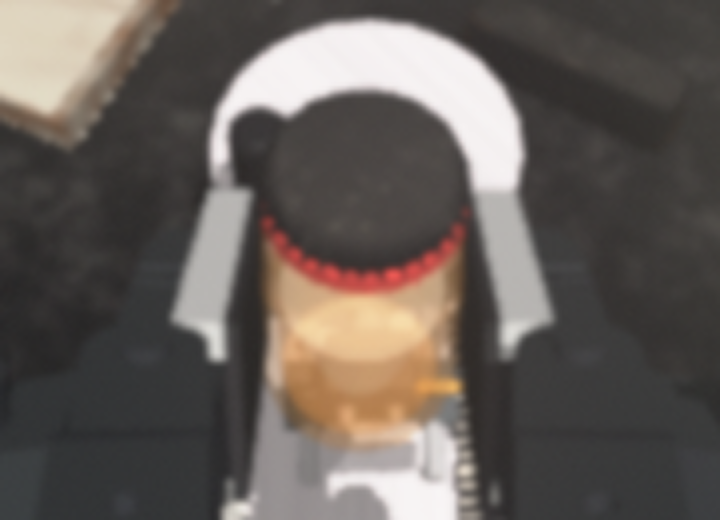

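View pics/p_top.png

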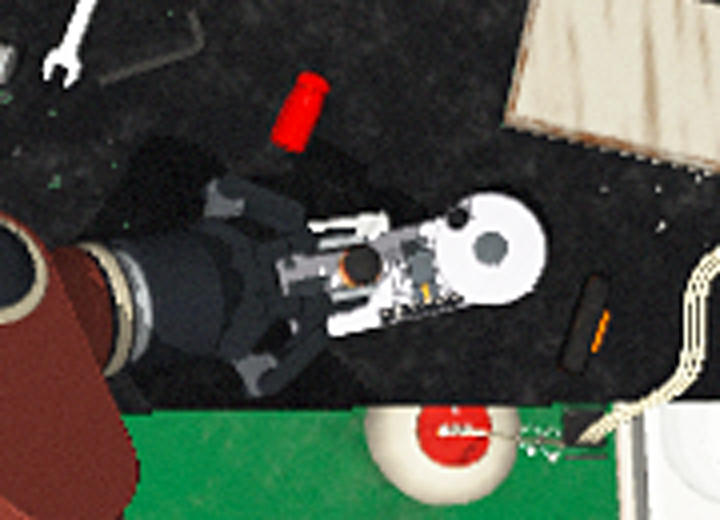

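```bash
python3 - <<'E'
from ik import *
c=manip.get_calibration("top"); print(at_z(c,335.25,241.25,.194))
hub=at_z(c,245+490/4,175+248/4,.066); print("hub",hub, hub-.1*xv)
s=manip.state(); Rt=rot(s['tool_rot']); print("foot", s['tool_pos']+Rt.apply([-.0244,0,.0126]))
E
```

```text
[0.46186152 0.08344331 0.194     ]
hub [ 0.48136553 -0.0092592   0.066     ] [0.46236955 0.08891999 0.066     ]
foot [0.46505867 0.08666902 0.14395563]
```

```bash
python3 -m creep '[[0,0,0,-0.0239,0,0.018,0],[0,0,0,-0.0245,0,0.0173,0],[0,0,0,-0.0245,0,0.0173,0],[0,0,0,-0.0164,0,0.0115,0],[0,0,0,-0.0082,0,0.0057,0],[0,0,0,0,0,0,0],[0,0,0,0,0,0,0]]'
python3 - <<'E'
from ik import *
log(); s=manip.state(); Rt=rot(s['tool_rot']); print("foot", s['tool_pos']+Rt.apply([-.0244,0,.0126]))
for n in("scene","top","wrist"):
    c=manip.get_calibration(n); im=manip.grab_frame(n); u,v=map(int,proj(c,s['tool_pos'],n=="wrist"))
    u0=min(max(u-60,0),520);v0=min(max(v-45,0),310)
    cv2.imwrite(f"pics/q_{n}.png",cv2.resize(im[v0:v0+90,u0:u0+120],None,fx=6,fy=6,interpolation=cv2.INTER_CUBIC)); print(n,u0,v0)
E
```

```text
time: 13.2
tool_pos: [0.4664, 0.0816, 0.0511]
tool_rot: [0.291, 0.683, -0.567, 0.357]
contact_force: [-0.0, -0.2, 0.8]
gripper_width: 0.278
t 13.2 j [ 0.484  0.205  2.012 -0.918  1.411 -2.448] p [0.4664 0.0816 0.0511] F [-0.  -0.2  0.8] w 0.278
[[0.102, -0.566, 0.818], [-0.982, -0.188, -0.008], [0.158, -0.803, -0.575]]
foot [0.46585862 0.08533498 0.02384392]
scene 249 192
top 274 198
wrist 262 215
```

View pics/q_scene.png

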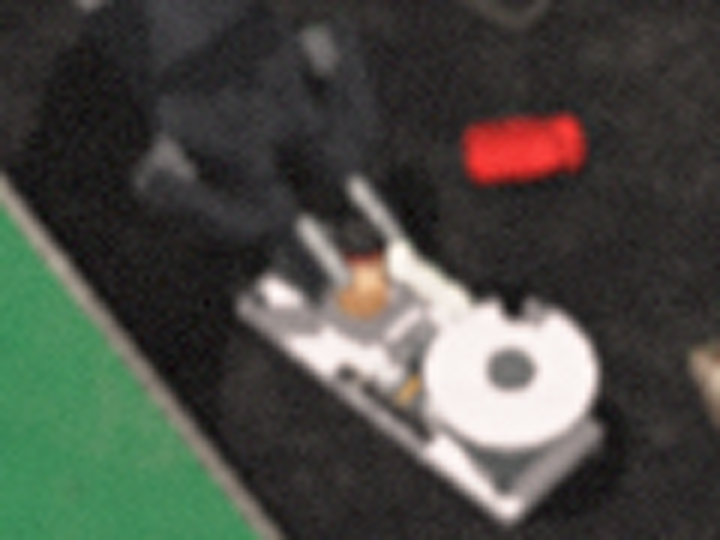

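View pics/q_top.png

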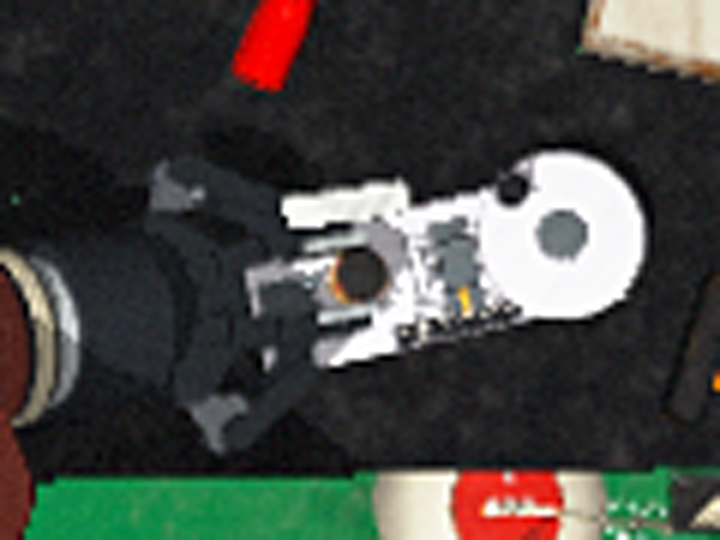

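View pics/q_wrist.png

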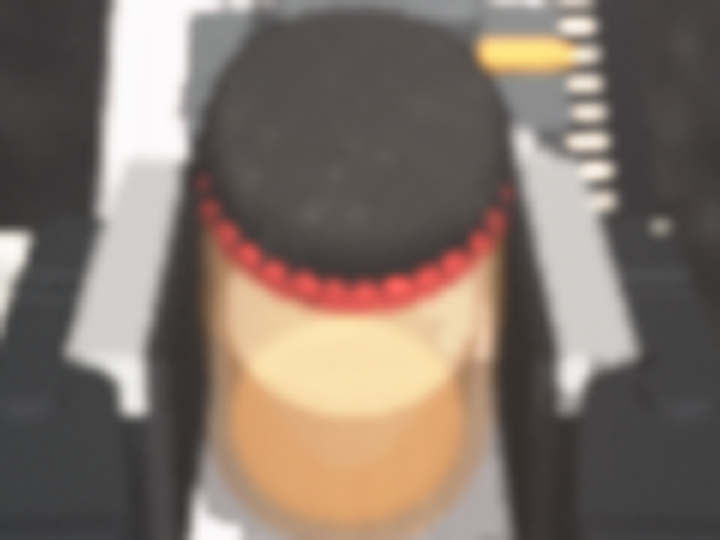

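```bash
python3 - <<'E'
from ik import *
c=manip.get_calibration("top"); p=at_z(c,334,243.8,.0788); o=np.array([.4624,.0885]);print(p, (p[:2]-o)@xv[:2],(p[:2]-o)@yv[:2])
E
python3 -m creep '[[0,0,0,-0.0041,0,0.0029,0],[0,0,0,-0.0041,0,0.0029,0],[0,0,0,-0.0008,0,0.0006,0],[0,0,0,0,0,0,0],[0,0,0,0,0,0,0]]'
python3 -m creep '[[0,0,0,-0.0008,0,0.0006,0],[0,0,0,0,0,0,0],[0,0,0,0,0,0,0]]'
```

```text
[0.46391134 0.08289056 0.0788    ] 0.005794391641978797 0.000418250077845608
time: 13.77
tool_pos: [0.4661, 0.0814, 0.0398]
tool_rot: [0.292, 0.683, -0.566, 0.358]
contact_force: [0.7, 1.9, 5.3]
gripper_width: 0.28
time: 14.02
tool_pos: [0.4662, 0.0813, 0.0397]
tool_rot: [0.292, 0.682, -0.566, 0.358]
contact_force: [-1.7, 3.2, 10.3]
gripper_width: 0.277
```

```bash
python3 -m creep '[[0,0,0,0.0008,0,-0.0006,0],[0,0,0,0,0,0,0]]'; python3 - <<'E'
from ik import *
s=manip.state()
ims=[]
for n in("scene","top","wrist"):
    c=manip.get_calibration(n); im=manip.grab_frame(n); u,v=map(int,proj(c,s['tool_pos'],n=="wrist"))
    u0=min(max(u-30,0),580);v0=min(max(v-35,0),330)
    ims.append(cv2.resize(im[v0:v0+70,u0:u0+60],None,fx=4.3,fy=6,interpolation=cv2.INTER_CUBIC)); print(n,u0,v0)
cv2.imwrite("pics/r.png",np.hstack(ims))
E
```

```text
time: 14.18
tool_pos: [0.4661, 0.0814, 0.0398]
tool_rot: [0.292, 0.683, -0.566, 0.358]
contact_force: [-0.9, 3.1, 6.2]
gripper_width: 0.276
scene 279 204
top 304 209
wrist 291 225
```

View pics/r.png

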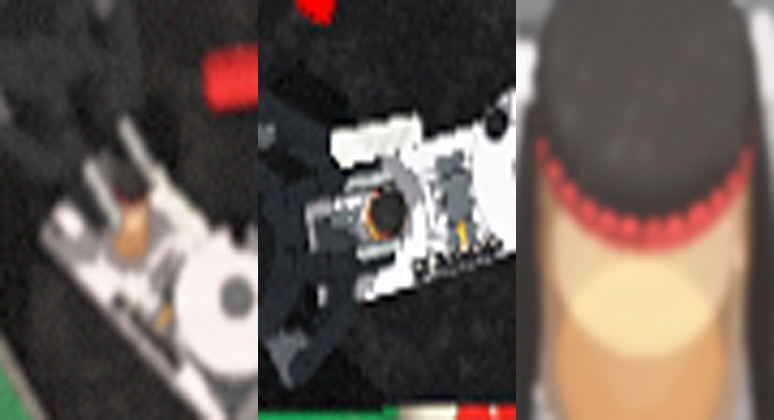

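```bash
python3 -m creep '[[0,0,0,0,0,0,0.4],[0,0,0,0,0,0,0.6],[0,0,0,0,0,0,1],[0,0,0,0,0,0,1],[0,0,0,0,0,0,1],[0,0,0,0,0,0,1]]'; python3 - <<'E'
from ik import *
s=manip.state(); log()
ims=[]
for n in("scene","top","wrist"):
    c=manip.get_calibration(n); im=manip.grab_frame(n); u,v=map(int,proj(c,[.4625,.085,.03],n=="wrist"))
    u0=min(max(u-30,0),580);v0=min(max(v-35,0),330)
    ims.append(cv2.resize(im[v0:v0+70,u0:u0+60],None,fx=4.3,fy=6,interpolation=cv2.INTER_CUBIC)); print(n,u0,v0)
cv2.imwrite("pics/r2.png",np.hstack(ims))
E
```

```text
time: 14.83
tool_pos: [0.465, 0.0809, 0.0384]
tool_rot: [0.292, 0.683, -0.566, 0.357]
contact_force: [-0.1, -0.1, -0.1]
gripper_width: 0.998
t 14.83 j [ 0.484  0.229  2.013 -0.92   1.397 -2.43 ] p [0.465  0.0809 0.0384] F [-0.1 -0.1 -0.1] w 0.998
[[0.104, -0.565, 0.818], [-0.982, -0.188, -0.005], [0.156, -0.803, -0.575]]
scene 277 206
top 302 210
wrist 295 240
```

View pics/r2.png

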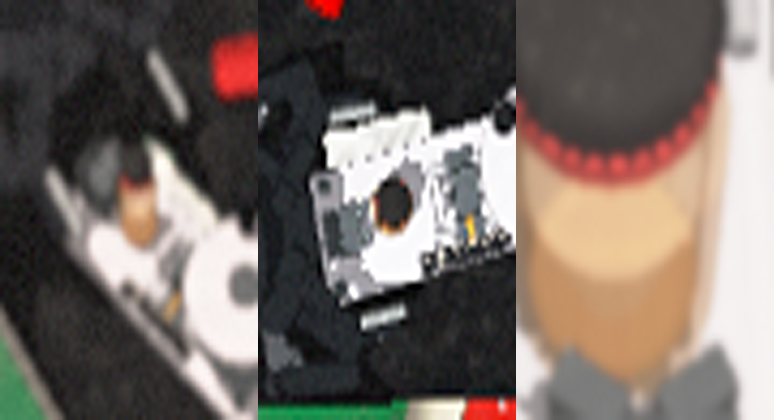

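```bash
python3 -m creep '[[0,0,0,0,0,-0.01,1],[0,0,0,0,0,-0.02,1],[0,0,0,0,0,-0.03,1],[0,0,0,0,0,-0.03,1],[0,0,0,0,0,-0.03,1],[0,0,0,0,0,-0.03,1],[0,0,0,0,0,-0.01,1],[0,0,0,0,0,0,1]]'; python3 - <<'E'
from ik import *
log()
c=manip.get_calibration("top"); o=np.array([.4624,.088])
for u,v,z in ((333.4,244.2,.065),):
    p=at_z(c,u,v,z); print(p,(p[:2]-o)@xv[:2],(p[:2]-o)@yv[:2])
im=manip.grab_frame("top"); cv2.imwrite("pics/s_top.png",cv2.resize(im[215:270,305:405],None,fx=8,fy=8,interpolation=cv2.INTER_CUBIC))
im=manip.grab_frame("wrist"); cv2.imwrite("pics/s_wrist.png",im)
E
```

```text
time: 15.65
tool_pos: [0.4412, 0.2123, 0.1328]
tool_rot: [0.289, 0.684, -0.567, 0.358]
contact_force: [0.5, -0.6, -0.0]
gripper_width: 1.0
t 15.65 j [ 0.707  0.199  1.842 -0.799  1.664 -2.456] p [0.4412 0.2123 0.1328] F [ 0.5 -0.6 -0. ] w 1.0
[[0.102, -0.568, 0.817], [-0.982, -0.191, -0.01], [0.161, -0.801, -0.577]]
[0.46383488 0.0841039  0.065     ] 0.004097725321416055 0.0006686483816237437
```

View pics/s_top.png

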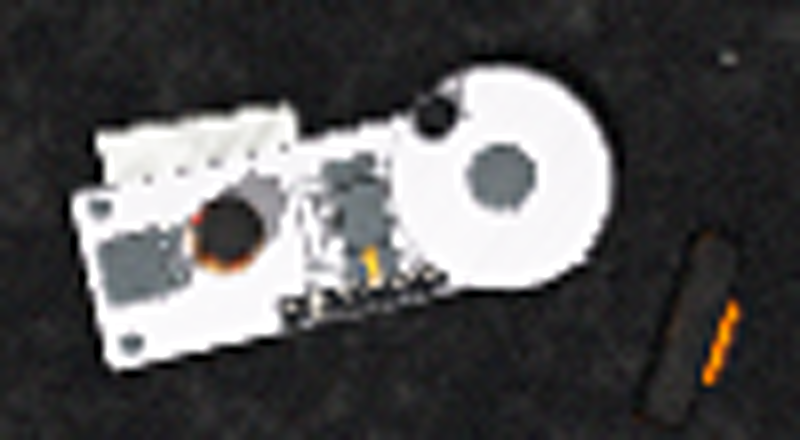

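View pics/s_wrist.png

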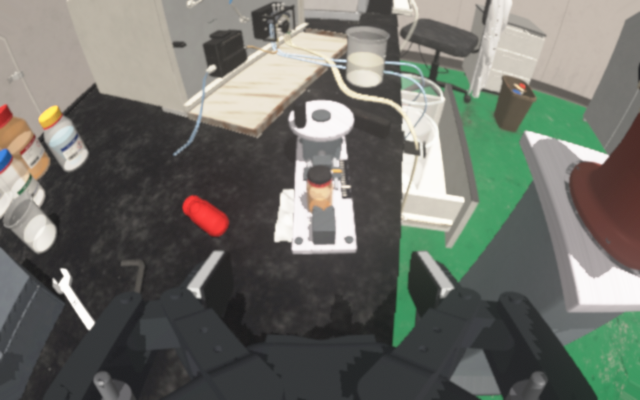

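The vial stands upright at (230,232) in the enlarged top view, about 4 mm from the seat along +x of the vise. The knob is at (437,115), so the crank is at about 0.82 rad. Next I move over to the knob.

```bash
python3 - <<'E'
from ik import *
x0=xv; Rv=mat(xv,np.cross(-UP,xv),-UP)
go([.465,.17,.21],Rv)
y=-xv; R2=mat(np.cross(y,-UP),y,-UP); print([o.round(2).tolist() for o in ik(np.array([.4996,.0138,.072]),R2,n=10)])
E
```

```text
rv [ -0.21 -54.94  -0.22] dp [ 0.0902 -0.0176 -0.0103] n 8
[-0.03, -6.87, -0.03, 0.0113, -0.0022, -0.0013]
[-0.03, -6.87, -0.03, 0.011, -0.0022, -0.0026]
[-0.03, -6.87, -0.03, 0.0106, -0.0022, -0.0039]
[-0.03, -6.87, -0.03, 0.0101, -0.0022, -0.0052]
[-0.03, -6.87, -0.03, 0.0094, -0.0022, -0.0063]
[-0.03, -6.87, -0.03, 0.0086, -0.0022, -0.0074]
[-0.03, -6.87, -0.03, 0.0076, -0.0022, -0.0084]
[-0.03, -6.87, -0.03, 0.0066, -0.0022, -0.0093]
ik [[0.2, -0.25, 1.93, -0.0, 1.46, -3.13]]
[[-0.12, -0.09, 2.03, -0.0, 1.2, -1.88]]
```

```bash
python3 - <<'E'
from ik import *
y=-xv; R2=mat(np.cross(y,-UP),y,-UP)
go([.47,.13,.21],R2)
E
```

```text
rv [-42.98 -42.66  82.19] dp [ 0.1133 -0.015   0.0226] n 12
[-3.58, -3.55, 6.85, 0.0094, -0.0013, 0.0019]
[-3.58, -3.55, 6.85, 0.0093, -0.0025, 0.0012]
[-3.58, -3.55, 6.85, 0.009, -0.0036, 0.0004]
[-3.58, -3.55, 6.85, 0.0085, -0.0047, -0.0004]
[-3.58, -3.55, 6.85, 0.0078, -0.0056, -0.0012]
[-3.58, -3.55, 6.85, 0.007, -0.0064, -0.002]
[-3.58, -3.55, 6.85, 0.0061, -0.007, -0.0029]
[-3.58, -3.55, 6.85, 0.005, -0.0075, -0.0037]
[-3.58, -3.55, 6.85, 0.0038, -0.0077, -0.0044]
[-3.58, -3.55, 6.85, 0.0026, -0.0078, -0.0051]
[-3.58, -3.55, 6.85, 0.0013, -0.0077, -0.0057]
[-3.58, -3.55, 6.85, 0.0001, -0.0074, -0.0062]
ik [[0.12, -0.27, 1.95, -0.0, 1.47, -1.64]]
```

```bash
python3 -m creep '[[-2.87,-2.84,5.48,0.0075,-0.001,0.0015,1],[-2.87,-2.84,5.48,0.0075,-0.0018,0.001,1],[-2.87,-2.84,5.48,0.0073,-0.0026,0.0005,1],[-2.87,-2.84,5.48,0.007,-0.0034,0,1],[-2.87,-2.84,5.48,0.0066,-0.0041,-0.0006,1],[-2.87,-2.84,5.48,0.0061,-0.0047,-0.0012,1],[-2.87,-2.84,5.48,0.0055,-0.0052,-0.0018,1],[-2.87,-2.84,5.48,0.0048,-0.0056,-0.0023,1],[-2.87,-2.84,5.48,0.0041,-0.0059,-0.0029,1],[-2.87,-2.84,5.48,0.0034,-0.0061,-0.0034,1],[-2.87,-2.84,5.48,0.0026,-0.0062,-0.0039,1],[-2.87,-2.84,5.48,0.0018,-0.0062,-0.0043,1],[-2.87,-2.84,5.48,0.001,-0.0062,-0.0046,1],[-2.87,-2.84,5.48,0.0004,-0.006,-0.0048,1],[-2.87,-2.84,5.48,0,-0.006,-0.005,1],[0,0,0,0,0,0,0.5]]'
python3 - <<'E'
from ik import *
log()
y=-xv; R2=mat(np.cross(y,-UP),y,-UP)
go([.4996,.0138,.14],R2)
E
```

```text
time: 17.08
tool_pos: [0.4731, 0.1301, 0.2112]
tool_rot: [-0.0, -0.091, 0.996, 0.0]
contact_force: [-0.2, 0.2, 0.6]
gripper_width: 0.879
t 17.08 j [ 0.116 -0.265  1.94   0.     1.466 -1.637] p [0.4731 0.1301 0.2112] F [-0.2  0.2  0.6] w 0.879
[[-0.983, -0.182, 0.0], [-0.182, 0.983, 0.0], [-0.0, 0.0, -1.0]]
rv [ 0.02 -0.01 -0.47] dp [-0.0049 -0.1192  0.0712] n 4
[0.01, -0.0, -0.12, -0.0012, -0.0298, 0.0178]
[0.01, -0.0, -0.12, -0.0012, -0.0298, 0.0178]
[0.01, -0.0, -0.12, -0.0011, -0.0298, 0.0178]
[0.01, -0.0, -0.12, -0.001, -0.0298, 0.0178]
ik [[-0.12, -0.18, 1.99, -0.0, 1.33, -1.88]]
```

Now to above the knob at z=0.14, with a look through the wrist camera.

```bash
python3 -m creep '[[0,0,0,-0.001,-0.024,0.0142,0.5],[0,0,0,-0.001,-0.024,0.0142,0.5],[0,0,0,-0.001,-0.024,0.0142,0.5],[0,0,0,-0.001,-0.024,0.0142,0.5],[0,0,0,-0.001,-0.0232,0.0142,0.5],[0,0,0,0,0,0,0.5],[0,0,0,0,0,0,0.5]]'
python3 - <<'E'
from ik import *
log()
cal=manip.get_calibration("wrist")
im=manip.grab_frame("wrist"); cv2.imwrite("pics/k.png",im)
for P in ([.4996,.0138,.096],[.482,-.0105,.066],[.4624,.088,.01],[.463,.084,.065]): print(np.round(proj(cal,P,True),1))
E
```

```text
time: 17.67
tool_pos: [0.4994, 0.0163, 0.138]
tool_rot: [-0.003, -0.094, 0.996, 0.001]
contact_force: [-1.0, 0.1, 0.4]
gripper_width: 0.503
t 17.67 j [-0.116 -0.171  1.987 -0.     1.333 -1.876] p [0.4994 0.0163 0.138 ] F [-1.   0.1  0.4] w 0.503
[[-0.982, -0.187, 0.006], [-0.187, 0.982, 0.002], [-0.007, 0.0, -1.0]]
[317.2 227.7]
[288.7 184.5]
[405.6 171.4]
[420.  183.5]
```

View pics/k.png

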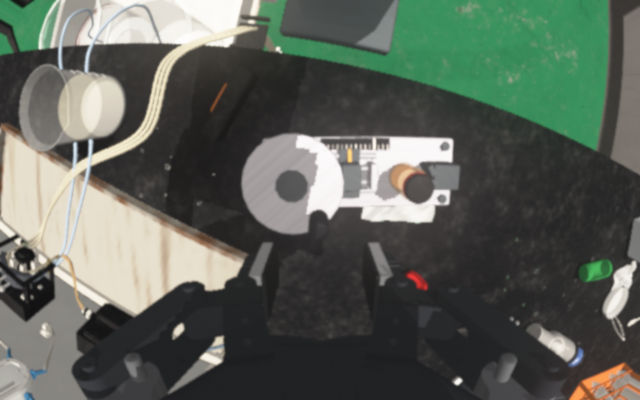

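```bash
python3 - <<'E'
from ik import *
im=cv2.imread("pics/k.png")
g=cv2.resize(im[120:260,230:470],None,fx=3.3,fy=3.3,interpolation=cv2.INTER_CUBIC)
cv2.imwrite("pics/k2.png",np.clip(g*1.8,0,255).astype(np.uint8))
cal=manip.get_calibration("wrist")
for P in ([.4996,.0138,.096],[.4996,.0138,.064]):
    print((np.array(proj(cal,P,True))-[230,120])*3.3)
E
```

```text
[285.29120208 348.55522428]
[286.68929538 300.5265543 ]
```

View pics/k2.png

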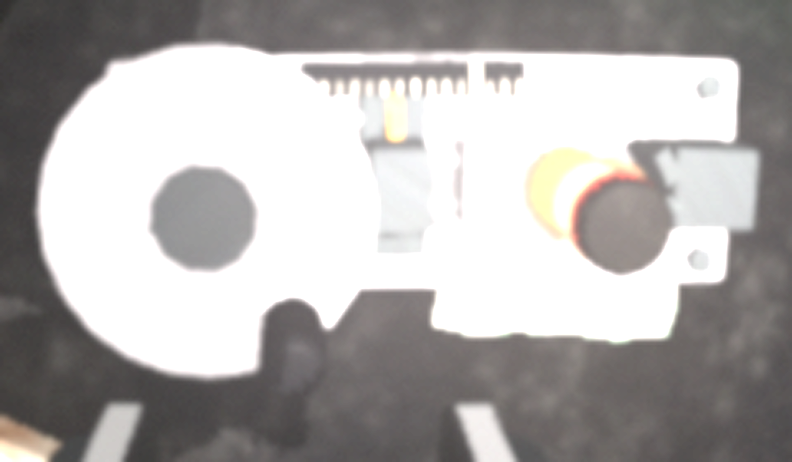

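```bash
python3 -m creep '[[0,0,0,-0.0003,-0.0018,0.016,0.5],[0,0,0,0,0,0.02,0.5],[0,0,0,0,0,0.02,0.5],[0,0,0,0,0,0.01,0.5],[0,0,0,0,0,0,0.5],[0,0,0,0,0,0,0.5]]'
python3 - <<'E'
from ik import *
log()
im=manip.grab_frame("wrist"); cv2.imwrite("pics/k3.png",cv2.resize(im[140:340,200:440],None,fx=3.3,fy=3,interpolation=cv2.INTER_CUBIC))
E
```

```text
time: 18.22
tool_pos: [0.5016, 0.016, 0.0749]
tool_rot: [-0.001, -0.095, 0.995, 0.0]
contact_force: [0.7, 0.5, 0.7]
gripper_width: 0.498
t 18.22 j [-0.117 -0.09   2.028  0.     1.205 -1.879] p [0.5016 0.016  0.0749] F [0.7 0.5 0.7] w 0.498
[[-0.982, -0.19, 0.001], [-0.19, 0.982, 0.0], [-0.001, 0.0, -1.0]]
```

View pics/k3.png

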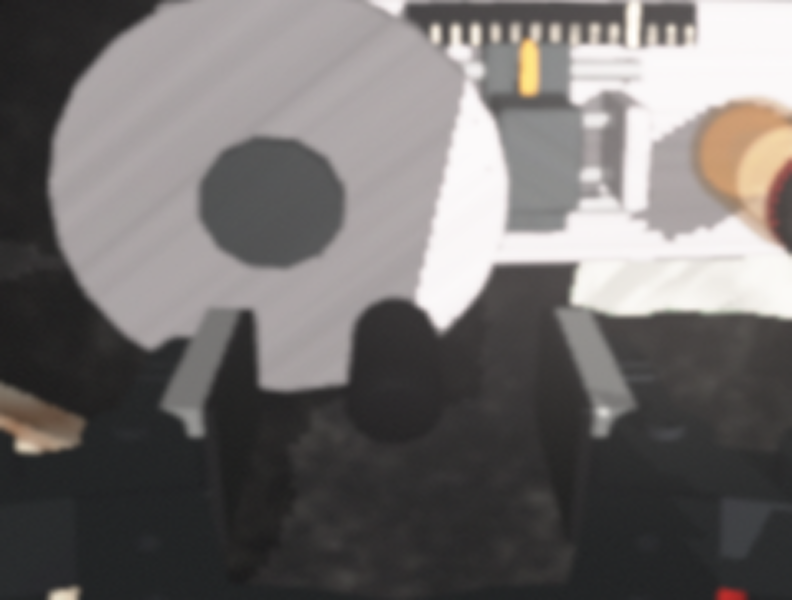

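The knob, at (395,370) in the crop, is centred between the pads. Closing.

```bash
python3 -m creep '[[0,0,0,0,0,0,0],[0,0,0,0,0,0,0],[0,0,0,0,0,0,0],[0,0,0,0,0,0,0],[0,0,0,0,0,0,0],[0,0,0,0,0,0,0]]'
python3 - <<'E'
from ik import *
log()
hub=np.array([.4822,-.0095]); k=np.array(manip.state()['tool_pos'])[:2]-hub
print("r",np.linalg.norm(k),"ang",np.arctan2(k@yv[:2],-k@xv[:2]))
E
```

```text
time: 18.77
tool_pos: [0.5028, 0.0154, 0.0764]
tool_rot: [0.001, -0.095, 0.996, 0.0]
contact_force: [-0.2, 1.9, 6.1]
gripper_width: 0.134
t 18.77 j [-1.180e-01 -9.100e-02  2.026e+00  1.000e-03  1.205e+00 -1.879e+00] p [0.5028 0.0154 0.0764] F [-0.2  1.9  6.1] w 0.134
[[-0.982, -0.189, -0.002], [-0.189, 0.982, 0.0], [0.002, 0.001, -1.0]]
r 0.032379445837751965 ang 0.8823820573847646
```

```bash
python3 - <<'E'
import numpy as np
p=.82+.2*np.arange(44); P=30*np.stack([-np.sin(p),np.cos(p)],1); D=np.diff(P,axis=0)/1000
for i in range(0,43,18): print(i,','.join('[0,0,0,%.4f,%.4f,0,0]'%tuple(d) for d in D[i:i+18]),'\n')
E
```

```text
0 [0,0,0,-0.0036,-0.0048,0,0],[0,0,0,-0.0026,-0.0054,0,0],[0,0,0,-0.0015,-0.0058,0,0],[0,0,0,-0.0003,-0.0060,0,0],[0,0,0,0.0009,-0.0059,0,0],[0,0,0,0.0020,-0.0056,0,0],[0,0,0,0.0031,-0.0051,0,0],[0,0,0,0.0041,-0.0044,0,0],[0,0,0,0.0049,-0.0035,0,0],[0,0,0,0.0055,-0.0025,0,0],[0,0,0,0.0058,-0.0013,0,0],[0,0,0,0.0060,-0.0001,0,0],[0,0,0,0.0059,0.0011,0,0],[0,0,0,0.0056,0.0022,0,0],[0,0,0,0.0050,0.0033,0,0],[0,0,0,0.0043,0.0042,0,0],[0,0,0,0.0033,0.0050,0,0],[0,0,0,0.0023,0.0055,0,0] 

18 [0,0,0,0.0011,0.0059,0,0],[0,0,0,-0.0000,0.0060,0,0],[0,0,0,-0.0012,0.0059,0,0],[0,0,0,-0.0024,0.0055,0,0],[0,0,0,-0.0034,0.0049,0,0],[0,0,0,-0.0043,0.0041,0,0],[0,0,0,-0.0051,0.0032,0,0],[0,0,0,-0.0056,0.0021,0,0],[0,0,0,-0.0059,0.0010,0,0],[0,0,0,-0.0060,-0.0002,0,0],[0,0,0,-0.0058,-0.0014,0,0],[0,0,0,-0.0054,-0.0025,0,0],[0,0,0,-0.0048,-0.0036,0,0],[0,0,0,-0.0040,-0.0044,0,0],[0,0,0,-0.0030,-0.0052,0,0],[0,0,0,-0.0020,-0.0057,0,0],[0,0,0,-0.0008,-0.0059,0,0],[0,0,0,0.0004,-0.0060,0,0] 

36 [0,0,0,0.0016,-0.0058,0,0],[0,0,0,0.0027,-0.0054,0,0],[0,0,0,0.0037,-0.0047,0,0],[0,0,0,0.0046,-0.0039,0,0],[0,0,0,0.0052,-0.0029,0,0],[0,0,0,0.0057,-0.0018,0,0],[0,0,0,0.0060,-0.0006,0,0]
```

First a short arc of 4 rows, to check that the crank follows.

```bash
python3 -m creep '[[0,0,0,-0.0036,-0.0048,0,0],[0,0,0,-0.0026,-0.0054,0,0],[0,0,0,-0.0015,-0.0058,0,0],[0,0,0,-0.0003,-0.0060,0,0],[0,0,0,0,0,0,0]]'
python3 - <<'E'
from ik import *
log()
im=manip.grab_frame("wrist"); cv2.imwrite("pics/k4.png",cv2.resize(im[140:340,200:440],None,fx=3.3,fy=3,interpolation=cv2.INTER_CUBIC))
E
```

```text
time: 19.18
tool_pos: [0.514, -0.0058, 0.0763]
tool_rot: [-0.001, -0.095, 0.996, -0.0]
contact_force: [-4.6, -2.0, 9.3]
gripper_width: 0.135
t 19.18 j [-1.550e-01 -6.100e-02  1.999e+00 -1.000e-03  1.206e+00 -1.915e+00] p [ 0.514  -0.0058  0.0763] F [-4.6 -2.   9.3] w 0.135
[[-0.982, -0.188, 0.001], [-0.188, 0.982, -0.001], [-0.001, -0.001, -1.0]]
```

View pics/k4.png

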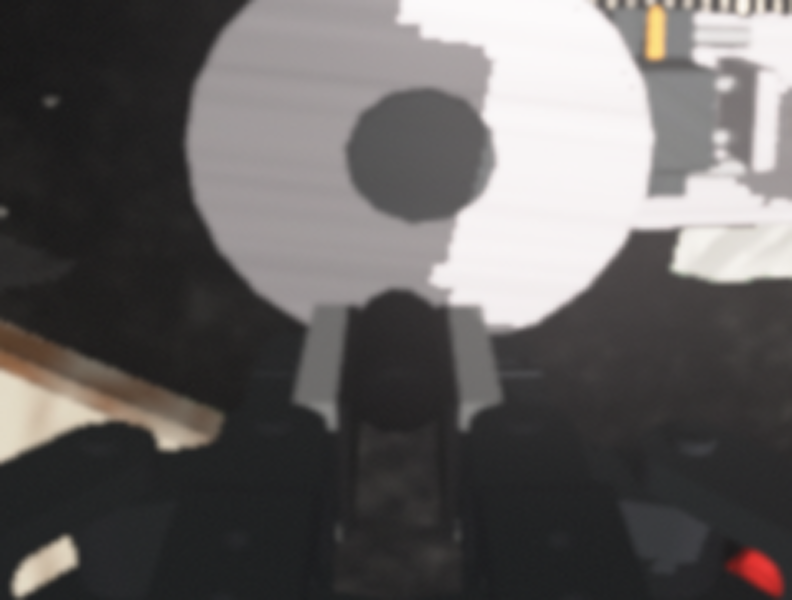

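```bash
python3 -m creep '[[0,0,0,0.0009,-0.0059,0,0],[0,0,0,0.0020,-0.0056,0,0],[0,0,0,0.0031,-0.0051,0,0],[0,0,0,0.0041,-0.0044,0,0],[0,0,0,0.0049,-0.0035,0,0],[0,0,0,0.0055,-0.0025,0,0],[0,0,0,0,0,0,0]]'; python3 -c "
from h import *
log()"
python3 -m creep '[[0,0,0,0.0058,-0.0013,0,0],[0,0,0,0.0060,-0.0001,0,0],[0,0,0,0.0059,0.0011,0,0],[0,0,0,0.0056,0.0022,0,0],[0,0,0,0.0050,0.0033,0,0],[0,0,0,0.0043,0.0042,0,0],[0,0,0,0.0033,0.0050,0,0],[0,0,0,0.0023,0.0055,0,0],[0,0,0,0,0,0,0]]';  python3 -c "
from h import *
log()
im=manip.grab_frame('wrist'); cv2.imwrite('pics/k5.png',im)"
```

```text
time: 19.82
tool_pos: [0.4985, -0.0343, 0.0763]
tool_rot: [-0.0, -0.094, 0.996, 0.002]
contact_force: [-5.3, 5.6, 9.1]
gripper_width: 0.132
t 19.82 j [-0.219 -0.097  2.032  0.003  1.208 -1.98 ] p [ 0.4985 -0.0343  0.0763] F [-5.3  5.6  9.1] w 0.132
[[-0.982, -0.188, 0.0], [-0.188, 0.982, 0.003], [-0.001, 0.003, -1.0]]
time: 20.57
tool_pos: [0.4579, -0.0229, 0.0763]
tool_rot: [0.001, -0.095, 0.995, -0.001]
contact_force: [-0.3, 2.3, 8.3]
gripper_width: 0.134
t 20.57 j [-2.120e-01 -2.080e-01  2.129e+00 -1.000e-03  1.218e+00 -1.973e+00] p [ 0.4579 -0.0229  0.0763] F [-0.3  2.3  8.3] w 0.134
[[-0.982, -0.189, -0.001], [-0.189, 0.982, -0.002], [0.002, -0.001, -1.0]]
```

View pics/k5.png

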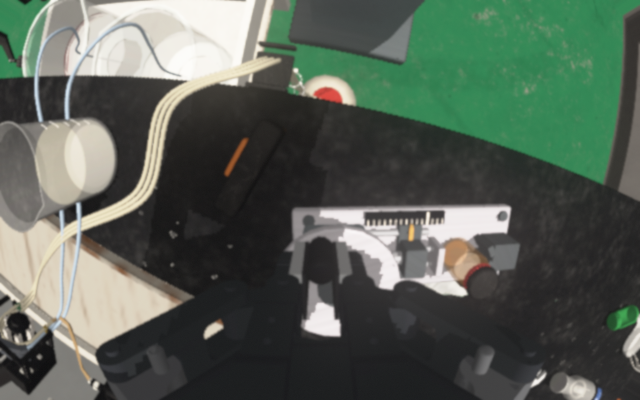

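```bash
python3 -m creep '[[0,0,0,0.0011,0.0059,0,0],[0,0,0,0,0.0060,0,0],[0,0,0,-0.0012,0.0059,0,0],[0,0,0,-0.0024,0.0055,0,0],[0,0,0,-0.0034,0.0049,0,0],[0,0,0,-0.0043,0.0041,0,0],[0,0,0,-0.0051,0.0032,0,0],[0,0,0,-0.0056,0.0021,0,0],[0,0,0,-0.0059,0.0010,0,0],[0,0,0,0,0,0,0]]'; python3 -c "
from h import *
log()"
python3 -m creep '[[0,0,0,-0.0060,-0.0002,0,0],[0,0,0,-0.0058,-0.0014,0,0],[0,0,0,-0.0054,-0.0025,0,0],[0,0,0,-0.0048,-0.0036,0,0],[0,0,0,-0.0040,-0.0044,0,0],[0,0,0,-0.0030,-0.0052,0,0],[0,0,0,-0.0020,-0.0057,0,0],[0,0,0,-0.0008,-0.0059,0,0],[0,0,0,0.0004,-0.0060,0,0],[0,0,0,0,0,0,0]]';  python3 - <<'E'
from ik import *
log()
from scipy.optimize import least_squares
L=np.array([json.loads(l)[1][:2] for l in open('log.jsonl')])[-6:]
print(L)
r=least_squares(lambda c:np.hypot(*(L-c).T)-.03,[.485,-.009]);print(r.x,r.fun)
k=L-r.x; print(np.arctan2(k@yv[:2],-(k@xv[:2])))
im=manip.grab_frame('wrist'); cv2.imwrite('pics/k6.png',im)
E
```

```text
time: 21.45
tool_pos: [0.4773, 0.0213, 0.0763]
tool_rot: [0.0, -0.095, 0.995, 0.001]
contact_force: [-0.7, 6.3, 9.3]
gripper_width: 0.134
t 21.45 j [-1.130e-01 -1.550e-01  2.084e+00  2.000e-03  1.213e+00 -1.874e+00] p [0.4773 0.0213 0.0763] F [-0.7  6.3  9.3] w 0.134
[[-0.982, -0.189, -0.001], [-0.189, 0.982, 0.002], [0.0, 0.002, -1.0]]
time: 22.28
tool_pos: [0.514, -0.0092, 0.0763]
tool_rot: [-0.001, -0.095, 0.996, -0.001]
contact_force: [-3.0, -0.6, 10.5]
gripper_width: 0.134
t 22.28 j [-0.162 -0.061  1.998 -0.002  1.205 -1.922] p [ 0.514  -0.0092  0.0763] F [-3.  -0.6 10.5] w 0.134
[[-0.982, -0.188, 0.001], [-0.188, 0.982, -0.001], [-0.001, -0.001, -1.0]]
[[ 0.50284219  0.01544651]
 [ 0.51399911 -0.00576732]
 [ 0.49846884 -0.03431209]
 [ 0.4579156  -0.0228946 ]
 [ 0.47729768  0.02129187]
 [ 0.51398311 -0.00923686]]
[ 0.48402998 -0.00797563] [ 4.15728912e-05  5.03823256e-05  3.48095514e-05  7.55112081e-05
  3.18199822e-05 -2.03324318e-05]
[ 0.86779852  1.68836433  2.83121832 -1.89871913 -0.03497228  1.80399924]
```

View pics/k6.png

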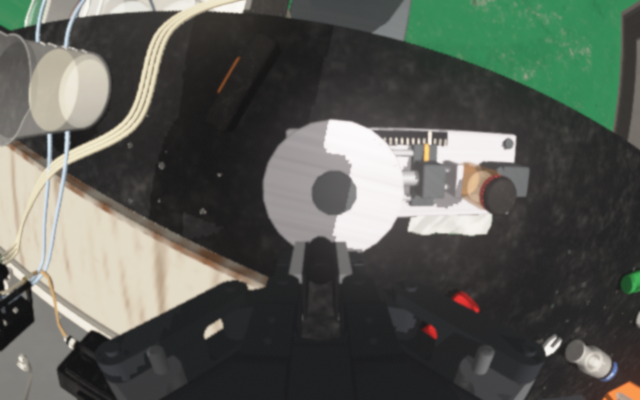

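```bash
python3 -m creep '[[0,0,0,0.0016,-0.0058,0,0],[0,0,0,0.0027,-0.0054,0,0],[0,0,0,0.0037,-0.0047,0,0],[0,0,0,0.0046,-0.0039,0,0],[0,0,0,0,0,0,0]]'; python3 -c "
from h import *
log()"
python3 -m creep '[[0,0,0,0.0052,-0.0029,0,0],[0,0,0,0.0057,-0.0018,0,0],[0,0,0,0.0036,-0.0004,0,0],[0,0,0,0,0,0,0],[0,0,0,0,0,0,0]]';  python3 - <<'E'
from ik import *
log()
L=np.array(manip.state()['tool_pos'][:2]); k=L-[.48403,-.00798]; g=np.arctan2(k@yv[:2],-(k@xv[:2]))%(2*np.pi)+2*np.pi; print(g,g*.016/(2*np.pi))
im=manip.grab_frame('wrist'); cv2.imwrite('pics/k7.png',cv2.resize(im[130:300,270:540],None,fx=2.9,fy=2.9,interpolation=cv2.INTER_CUBIC))
im=manip.grab_frame("top"); cv2.imwrite("pics/k7t.png",cv2.resize(im[215:270,305:405],None,fx=8,fy=8,interpolation=cv2.INTER_CUBIC))
E
```

```text
time: 22.75
tool_pos: [0.5045, -0.0299, 0.0762]
tool_rot: [-0.001, -0.095, 0.996, 0.001]
contact_force: [-4.6, 2.9, 12.6]
gripper_width: 0.136
t 22.75 j [-2.070e-01 -8.200e-02  2.018e+00  1.000e-03  1.208e+00 -1.967e+00] p [ 0.5045 -0.0299  0.0762] F [-4.6  2.9 12.6] w 0.136
[[-0.982, -0.188, 0.002], [-0.188, 0.982, 0.002], [-0.002, 0.001, -1.0]]
time: 23.17
tool_pos: [0.4919, -0.0369, 0.0762]
tool_rot: [-0.0, -0.095, 0.996, 0.001]
contact_force: [-2.4, 4.7, 11.4]
gripper_width: 0.135
t 23.17 j [-2.270e-01 -1.140e-01  2.047e+00  2.000e-03  1.209e+00 -1.988e+00] p [ 0.4919 -0.0369  0.0762] F [-2.4  4.7 11.4] w 0.135
[[-0.982, -0.189, 0.0], [-0.189, 0.982, 0.002], [-0.001, 0.002, -1.0]]
9.35033371487112 0.023810429284488694
```

View pics/k7.png

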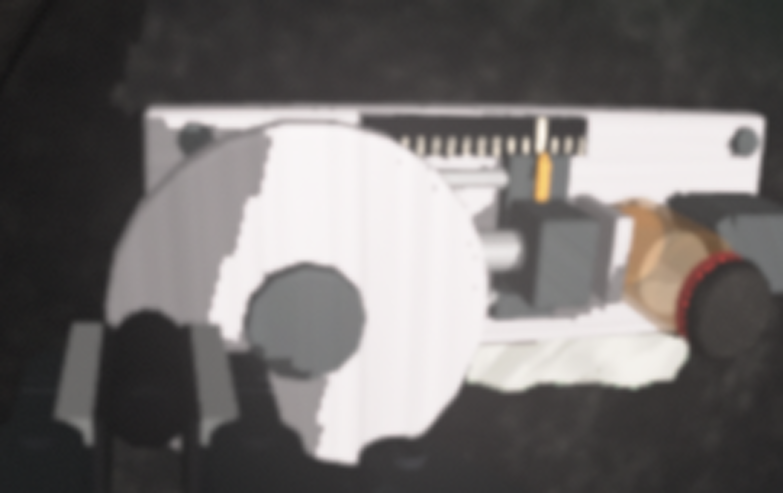

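View pics/k7t.png

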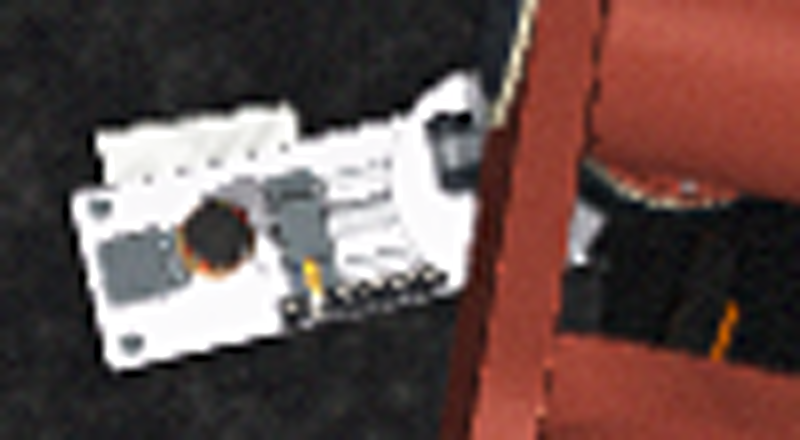

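The pointer at (543,178) in the wrist view lines up with the long line at (541,135). The knob angle gives a jaw travel of 23.8 mm, and the vial sits against the V. Letting go.

```bash
python3 -m creep '[[0,0,0,0,0,0,0.4],[0,0,0,0,0,0,0.5],[0,0,0,0,0,0,0.5],[0,0,0,0,0,0,0.5],[0,0,0,0,0,-0.01,0.5],[0,0,0,0,0,-0.02,0.5],[0,0,0,0,0,-0.03,0.5],[0,0,0,0,0,-0.03,0.5],[0,0,0,0,0,-0.03,0.5],[0,0,0,-0.03,0,-0.02,0.5],[0,0,0,-0.03,0,-0.02,0.5],[0,0,0,0,0,0,0.5],[0,0,0,0,0,0,0.5]]'; python3 - <<'E'
from ik import *
log()
ims=[]
for n in("scene","top","wrist"):
    c=manip.get_calibration(n); im=manip.grab_frame(n); u,v=map(int,proj(c,[.467,.06,.03],n=="wrist"))
    w=(26 if n!="wrist" else 55); 
    ims.append(cv2.resize(im[max(v-w,0):v+w,u-w:u+w],(266,400),interpolation=cv2.INTER_CUBIC) if 0 else cv2.resize(im[max(v-w,0):v+w,u-w:u+w],(266,266),interpolation=cv2.INTER_CUBIC))
cv2.imwrite("pics/z.png",np.hstack(ims)); cv2.imwrite("pics/zt.png",manip.grab_frame("top"))
E
```

```text
time: 24.35
tool_pos: [0.5521, -0.0266, 0.2365]
tool_rot: [0.001, -0.095, 0.995, -0.0]
contact_force: [-0.1, -0.5, -0.1]
gripper_width: 0.499
t 24.35 j [-0.183 -0.124  1.776 -0.     1.488 -1.944] p [ 0.5521 -0.0266  0.2365] F [-0.1 -0.5 -0.1] w 0.499
[[-0.982, -0.189, -0.001], [-0.189, 0.982, -0.001], [0.001, -0.001, -1.0]]
```

View pics/z.png

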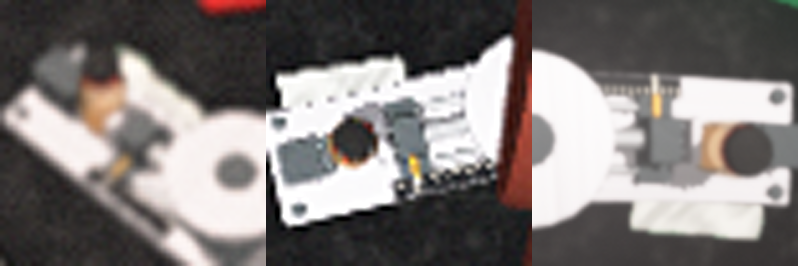

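View pics/zt.png

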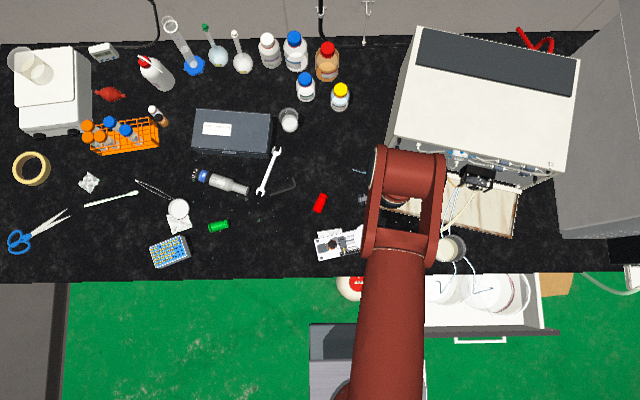

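```bash
python3 - <<'E'
from ik import *
c=manip.get_calibration("top"); o=np.array([.4624,.088])
p=at_z(c,305+217/8,215+235/8,.065); print((p[:2]-o)@xv[:2],(p[:2]-o)@yv[:2])
print(manip.state()['contact_force'],np.abs(manip.state()['joint_vel']).max())
manip.job_done()
E
```

```text
0.0006041793226342694 0.0009354855063920122
[-0.24580802 -0.21295464  0.67026691] 0.003501066533961626
the job is handed in; nothing more can be done
```

The vial now stands upright, cap up, in the vise, with the jaw cranked to the mark and everything let go. I handed the job in at about 24 s of the 54 s allowed, and no verdict was reported.

**What I did:**
- **Pick-up:** I gripped the vial with the tool leaning over it, turned it upright, set it on the bed about 4 mm from the V and let go. The first grip was too shallow because the tool stopped about 7 mm short. It nudged the vial a few millimetres on the bench, so I opened, measured again and gripped deeper.
- **Cranking:** I held the knob and carried it clockwise, about 1.35 turns, then opened the gripper and moved away.

**Last checks:**
- **Jaw travel:** the knob's angle gives 23.8 mm against the 24 mm mark. In the wrist picture the pointer lines up with the long line.
- **Vial position:** in the top picture, taken just before I let go of the knob, the cap is about 1 mm from the seat, with the pad against the vial. Pictures taken after letting go show it still upright there.
- **Robot:** the arm is clear of everything, and the force reading is near zero (under 1 N).
- **Bystanders:** those in view in the last top picture look unmoved. The arm hid the cassette and part of the beaker there.

**Not measured:** I judged the pad's force on the vial only from the jaw travel and the pictures. The vial's tilt I judged only by eye.

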